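# Put the left-over hose fittings back in the fittings case

## Robot

A 6-joint arm with a two-finger parallel gripper is mounted at the origin on the work surface. World frame = base frame: x ahead of the robot, y to its left, z up, the work surface at z = 0. Lengths are in mm, angles in degrees, forces in N, time in s.
With the tool pointing down it reaches from about 300 to 850 mm from the base axis. Payload 4.2 kg.
Tool frame: the origin (TCP) lies at the very end of the fingers, on their centre line; the grasp point (between the pads) lies 19 mm behind it (env.grip_depth is the distance from the TCP to the grasp point, in mm); y points along the fingers, z is the direction in which the jaws open and shut, and the axes are right-handed (so a half turn about y gives the same grasp; the last joint's range is limited). The gripper opens to 91 mm and grips with 3 to 60 N. Pads are 32 mm wide; open, the fingers measure 118 mm over their backs; the gripper's body (76 mm by 178 mm) begins 60 mm behind the grasp point.
Start: joints at [-68.239, 18.312, 89.639, -0, 72.044, -1.146], TCP at [223.816, -529.673, 177.276] pointing down, gripper open.
Joint ranges: [-177.97, 177.97], [-48.28, 115.42], [12.27, 149.76], [-77.06, 257.06], [2.81, 150.46], [-146.56, 146.56]. Speed limits (degrees/s): [147.25, 147.25, 180, 180, 180, 180].

## Interface

Orientations are given as [roll, pitch, yaw] about the fixed x, y, z axes, in that order (R = Rz(yaw) Ry(pitch) Rx(roll)).
In Python, from workcell import state, imaging, job, env gives the robot as it stands.
- The arm moves only by the shell command python3 -m pendant 'ROWS' [FORCE]. ROWS is JSON, a list of rows, each an object with "delta_pos": the shift along the tool's x, y, z in cm, a list of three; "twist": the turn, a rotation vector about the tool's x, y, z in degrees, a list of three; "grip": the opening in per cent of the stroke, from 0 (shut) to 100 (fully open). In form: [{"delta_pos": [tx, ty, tz], "twist": [wx, wy, wz], "grip": grip}, ...]. A call has exactly 5 rows; each row is the pose to reach, as a shift and turn from the pose commanded when the call began, along the tool's axes at that moment; what a row does not reach only later rows make up. A row lasts 1/10 s, in which the tool goes at most 50 mm and 8.59 degrees, less where a joint would pass 70% of its speed; a pose out of reach is approached as far as the arm can. A call with a gripper value outside its range is refused whole. The fingers move at their own pace and stop on an object; FORCE is the grip in N (left out, the last holds). Time passes only in rows, so rows that repeat a pose let the fingers close, or fill a call up. It gives the time, the measured TCP pose, the force and the opening at its end, in the units of the state.
- state(): the state, without advancing time (a new reading comes with each control period).
- imaging.grab_frame(name): name is "side" or "top" or "wrist"; returns (picture, depth): 400x640x3 uint8, red, green, blue; 400x640 float32, mm along the optical axis (not along the pixel's ray), 0 where there is no reading.
- imaging.camera_info(name): a dict with "fx", "fy", "cx", "cy" (pixels), "R" (3x3) and "t" (3): a world point X has camera coordinates R X + t. Camera axes: x right, y down, z forward; pixel columns grow to the right and rows downward; lengths in mm; the calibration is good to about 2 mm. A picture is of the moment at which its call begins: read the wrist's pose just before it. camera_info takes no time and is no camera call; for the wrist camera it gives the pose at the moment of the call.
- job.job_done(): hands the job in, once; it reports no verdict.
The state is a dict: "time_s": time; "qpos": joint angles; "qvel": joint speeds; "effort": joint torques, N m; "ee_pos": TCP position; "ee_rot": TCP orientation; "force": force on the tool from outside, world axes, zero at the start; "torque": the same for the moment, N m; "gripper_width": finger opening in mm.
Only numpy, scipy, OpenCV 4.12 (cv2) and the standard library are available. Lean on these libraries where they do the work, as an engineer would, in place of code of your own. Each camera call takes 0.05 s, during which the arm holds its last target.

## Task

The coolant loop is built, so put the left-over fittings away: lay the right-angle elbow, the tee, the sensor adapter and the small hose clamp each in the red bin of the open case that already holds its own kind, down flat on the free part of the bin's floor, not on top of the stock. The 45-degree bend and the large hose clamp do not belong in this case: leave them lying where they are.

Things in the scene. Friction and masses are not known exactly. Their poses are not given: they have to be found in the camera images.
- elbow: Right-angle hose elbow of plain aluminium tube, loose on the bench, lying flat. Tube 19 mm thick, beads and bend 21 mm; two equal legs, each ending 48 mm from the corner. Origin: the corner where the two leg axes meet, at mid height (10.5 mm above what it lies on). Legs along its +x and +y; z up. The bend fills the first 20 mm of each leg; a leg is straight from 20 to 40 mm. About 60 g.
- tee: Hose tee of plain aluminium tube, loose on the bench, lying flat. Tube 19 mm thick, beads and middle 21 mm. Run 76 mm long along its x (38 mm either way), branch along +y, ending 42 mm from the run's axis. Origin: where the axes meet, at mid height (10.5 mm above what it lies on); z up. About 75 g.
- adapter: Straight in-line sensor adapter of plain aluminium, loose on the bench: a square block 28 mm long, 26 mm wide and 26 mm high with a brass-rimmed sensor port on top and a 19 mm hose tube out of each end, 72 mm long in all along its x. Origin: centre of the block, 13 mm above what it lies on; z up. About 70 g.
- clamp: Small steel worm-drive hose clamp, loose on the bench, lying flat: a ring 36 mm outside diameter, band 12 mm high and 2 mm thick, with the screw housing on its outside at +y, reaching 27 mm from the centre (17 mm wide, with a screw head towards +x). Origin: ring centre at mid height (6 mm above what it lies on); z up. About 30 g.
- bend45: Look-alike of the elbow: the same aluminium tube bent only by 45 degrees (135 degrees between the legs), legs ending 48 mm from the corner, lying flat. Origin: the corner at mid height; legs along +x and at 135 degrees from +x towards +y. Has no bin in the case.
- clamp_large: Look-alike of the small clamp: a steel worm-drive hose clamp 56 mm outside diameter, band 12 mm high, lying flat. Origin: ring centre at mid height. Has no bin in the case.
- bin_elbow: Red bin, 150 (its x) x 100 (y) x 42 mm high, walls and floor 2.5 mm, one of four side by side in the black case at the robot's left (rim 46 mm above the bench). Fixed; its place among the four varies. Origin: centre of its underside, 4 mm above the bench; z up. Its +x end is filled by fixed stock: right-angle elbows, two high (45 mm). Its floor is free from x = -72 to +7 mm, full width.
- bin_tee: Red bin, 150 (its x) x 100 (y) x 42 mm high, walls and floor 2.5 mm, one of four side by side in the black case at the robot's left (rim 46 mm above the bench). Fixed; its place among the four varies. Origin: centre of its underside, 4 mm above the bench; z up. Its +x end is filled by fixed stock: tees, two high (45 mm). Its floor is free from x = -72 to +15 mm, full width.
- bin_adapter: Red bin, 150 (its x) x 100 (y) x 42 mm high, walls and floor 2.5 mm, one of four side by side in the black case at the robot's left (rim 46 mm above the bench). Fixed; its place among the four varies. Origin: centre of its underside, 4 mm above the bench; z up. Its +x end is filled by fixed stock: two sensor adapters (29 mm high). Its floor is free from x = -72 to +13 mm, full width.
- bin_clamp: Red bin, 150 (its x) x 100 (y) x 42 mm high, walls and floor 2.5 mm, one of four side by side in the black case at the robot's left (rim 46 mm above the bench). Fixed; its place among the four varies. Origin: centre of its underside, 4 mm above the bench; z up. Its +x end is filled by fixed stock: three small clamps (27 mm high). Its floor is free from x = -72 to +17 mm, full width.
Not all that is in view belongs to the job. What is shaped like the clamp but green is not meant.

How it is judged (in metres and radians):
At the end, for the whole second after the job is handed in: Elbow, tee, adapter and small clamp at rest inside the inner walls of their own kind's bin, flat on its floor (within 6 mm of floor height and 10 degrees; the adapter on any long side of its block); 45-degree bend and large clamp within 25 mm of where they started (x of elbow in the frame of bin_elbow between -0.0725 and 0.0725 m and y of elbow in the frame of bin_elbow between -0.0475 and 0.0475 m and z of elbow in the frame of bin_elbow between 0 and 0.019 m and linear speed of each of elbow, tee, adapter, clamp below 0.02 m/s and angular speed of each of elbow, tee, adapter, clamp below 0.3 rad/s and angle between the z axis of elbow and the z axis of bin_elbow, either way round below 0.17 rad and x of tee in the frame of bin_tee between -0.0725 and 0.0725 m and y of tee in the frame of bin_tee between -0.0475 and 0.0475 m and z of tee in the frame of bin_tee between 0 and 0.019 m and angle between the z axis of tee and the z axis of bin_tee, either way round below 0.17 rad and x of adapter in the frame of bin_adapter between -0.0725 and 0.0725 m and y of adapter in the frame of bin_adapter between -0.0475 and 0.0475 m and z of adapter in the frame of bin_adapter between 0 and 0.0215 m and x of clamp in the frame of bin_clamp between -0.0725 and 0.0725 m and y of clamp in the frame of bin_clamp between -0.0475 and 0.0475 m and z of clamp in the frame of bin_clamp between 0 and 0.0145 m and angle between the z axis of clamp and the z axis of bin_clamp, either way round below 0.17 rad and distance of each of bend45, clamp_large from where it was at the start of the episode below 0.025 m); the robot touches nothing.
It fails at once if the 45-degree bend or the large clamp is carried or pushed more than 25 mm away (distance of any of bend45, clamp_large from where it was at the start of the episode above 0.025 m).
It also fails if it takes over 115 s, if anything falls off the work surface, if the arm or the gripper's body presses on something with over 40 N, if the wrist force passes 120 N, or if a joint passes its speed limit or range.

## Working session

There is one attempt and no reset: what is moved stays moved. The work goes in short steps, Python scripts to look and compute and a shell command to move; the robot and the scene stay as the last step left them, time stands still between calls to the robot, and variables do not carry over. Pictures are saved under pics/ and viewed, and the job is handed in when it is done.

```bash
ls; mkdir -p pics; python3 - <<'E'
from workcell import state, imaging, job, env
import cv2,numpy as np
s=state();print(s)
for n in("top","side","wrist"):
    c=imaging.camera_info(n);p,d=imaging.grab_frame(n)
    cv2.imwrite(f"pics/{n}0.png",p[:,:,::-1]);np.savez(f"pics/{n}0.npz",p=p,d=d,**c);print(n,c)
E
```

```text
pics
{'time_s': 0.0, 'qpos': array([-6.82386994e+01,  1.83512857e+01,  8.97066836e+01, -1.13329377e-03,
        7.20448353e+01, -1.14493317e+00]), 'qvel': array([-0.0081169 , -0.0466974 , -0.02015002,  0.05136126,  0.01355142,
        0.03780866]), 'effort': array([ 2.61010347e-03, -4.12454796e+01, -2.31969935e+01,  7.28712184e-02,
        4.56349505e-02, -1.35805603e-04]), 'ee_pos': array([ 223.59178038, -529.11612752,  176.42203704]), 'ee_rot': array([-9.01028056e+01,  9.76935068e-04, -1.57093417e+02]), 'force': array([ 0.31908572, -0.38783924, -0.00317251]), 'torque': array([-0.0125028 , -0.01120598, -0.00339354]), 'gripper_width': 90.8528761122102}
top {'fx': 362.7296666273927, 'fy': 362.7296666273927, 'cx': 315.94684268901375, 'cy': 204.35508533010943, 'R': array([[ 0.00738248, -0.99995974,  0.00510063],
       [-0.99341578, -0.00791715, -0.11429091],
       [ 0.11432669, -0.0042233 , -0.99343423]]), 't': array([ 12.59137201, 540.14876224, 941.07300848])}
side {'fx': 520.5437396232641, 'fy': 520.5437396232641, 'cx': 318.62649223901064, 'cy': 196.14093518692536, 'R': array([[ 0.94038189, -0.33968916,  0.01712257],
       [-0.17162122, -0.51736904, -0.83837667],
       [ 0.29364616,  0.78545563, -0.54482234]]), 't': array([-473.50818146,  145.04165404, 1186.30220486])}
wrist {'fx': 292.27463406428666, 'fy': 292.27463406428666, 'cx': 322.7844091197443, 'cy': 199.25521712907678, 'R': array([[ 3.89781697e-01, -9.20907284e-01, -5.12441594e-05],
       [-8.94045467e-01, -3.78425549e-01,  2.39743212e-01],
       [-2.20800662e-01, -9.34017013e-02, -9.70836335e-01]]), 't': array([-573.84092281,  -26.86872812,  390.19501297])}
```

View pics/top0.png

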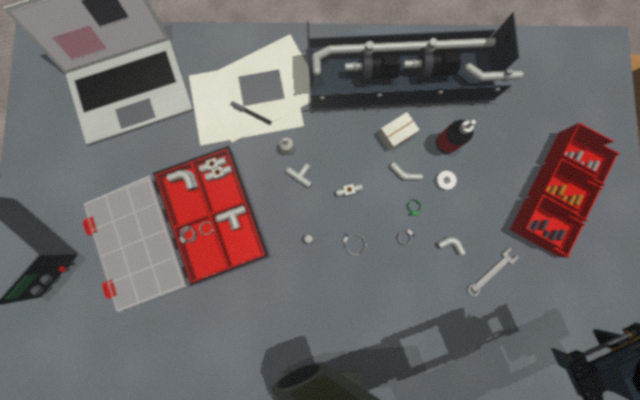

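View pics/side0.png

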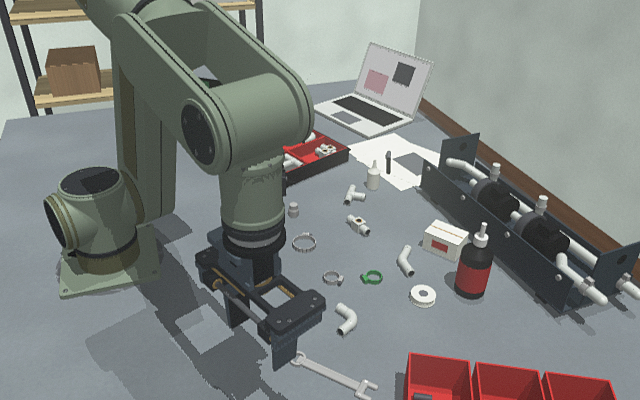

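View pics/wrist0.png

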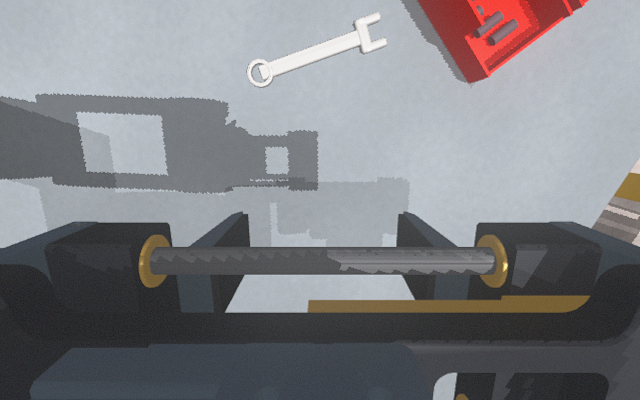

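```bash
python3 - <<'E'
import cv2
p=cv2.imread("pics/top0.png")
cv2.imwrite("pics/t_a.png",cv2.resize(p[145:295,145:275],None,fx=4,fy=4,interpolation=cv2.INTER_CUBIC))
cv2.imwrite("pics/t_b.png",cv2.resize(p[130:265,275:475],None,fx=4,fy=4,interpolation=cv2.INTER_CUBIC))
E
```

```text
(no output)
```

View pics/t_a.png

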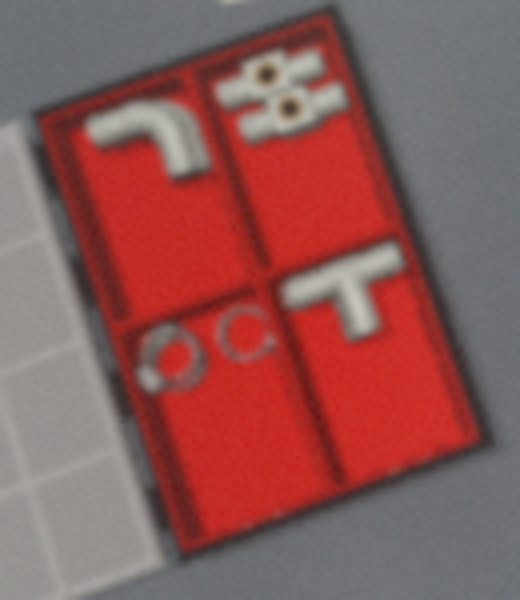

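View pics/t_b.png

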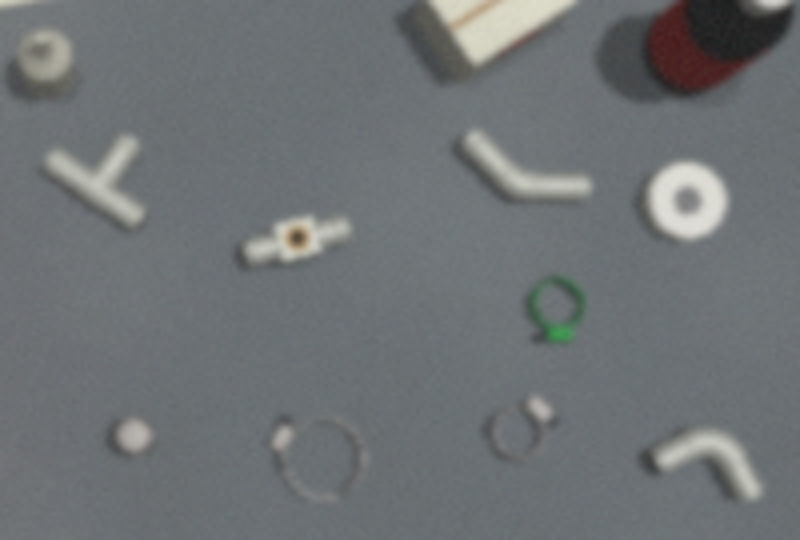

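```bash
cat > h.py <<'E'
import numpy as np,cv2
from scipy.spatial.transform import Rotation as Ro
def ray(c,u,v,z):
    u=np.atleast_1d(u).astype(float);v=np.atleast_1d(v).astype(float)
    d=np.stack([(u-c['cx'])/c['fx'],(v-c['cy'])/c['fy'],np.ones_like(u)],1)@c['R']
    o=-c['R'].T@c['t']
    return o+d*((z-o[2])/d[:,2])[:,None]
def proj(c,X):
    X=np.atleast_2d(X)@np.asarray(c['R']).T+c['t']
    return np.stack([c['fx']*X[:,0]/X[:,2]+c['cx'],c['fy']*X[:,1]/X[:,2]+c['cy']],1)
E
python3 - <<'E'
from h import *
f=np.load("pics/top0.npz");p=f['p'];c=dict(f)
hsv=cv2.cvtColor(p,cv2.COLOR_RGB2HSV)
bg=cv2.medianBlur(p,61).astype(int)
m=((hsv[...,2]>150)).astype(np.uint8)
n,l,st,ce=cv2.connectedComponentsWithStats(m)
for i in range(1,n):
    x,y,w,h,a=st[i]
    if 275<x<475 and 130<y<265 and a>5:
        W=ray(c,ce[i][0],ce[i][1],10)[0]
        v,u=np.where(l==i);P=ray(c,u,v,10)[:,:2]
        r=cv2.minAreaRect(P.astype(np.float32))
        print(ce[i].round(1),a,W.round(1),'rect',np.round(r[0],1),np.round(r[1],1),round(r[2],1))
print(p[237,400],p[237,380], p[243,340])
# case: red mask
r=((hsv[...,1]>150)&((hsv[...,0]<10)|(hsv[...,0]>170))).astype(np.uint8)
r[:, :150]=0;r[:,280:]=0;r[:140]=0;r[295:]=0
cn=max(cv2.findContours(cv2.morphologyEx(r,cv2.MORPH_CLOSE,np.ones((15,15))),0,2)[0],key=cv2.contourArea)[:,0]
P=ray(c,cn[:,0],cn[:,1],46)[:,:2].astype(np.float32)
R=cv2.minAreaRect(P);print(R,cv2.boxPoints(R))
E
```

```text
[287.8 142.9] 61 [714.5  96.6  10. ] rect [714.2  98.7] [28.7 22.3] 0.9
[405.4 172.4] 157 [ 633.5 -230.5   10. ] rect [ 632.5 -231.4] [91.1 26.1] 66.1
[300.1 174.1] 177 [626.3  61.   10. ] rect [623.6  65.8] [56.8 59.3] 7.1
[446.6 179.5] 287 [ 614.5 -344.1   10. ] rect [ 614.6 -343.8] [52.5 52.3] 62.4
[349.1 189.1] 156 [585.4 -74.2  10. ] rect [586.2 -74.6] [26.3 71. ] 14.6
[409.7 231.7] 16 [ 469.7 -238.7   10. ] rect [ 470.2 -238.2] [11.4  7.8] 44.7
[308.2 238.3] 36 [449.7  36.9  10. ] rect [449.9  36.8] [17.2 15.3] 45.6
[345.2 239. ] 13 [448.6 -63.4  10. ] rect [448.3 -63.3] [ 6.  12.1] 63.3
[453.2 243.8] 144 [ 437.7 -356.    10. ] rect [ 437.3 -356.3] [69.3 34.1] 69.4
[493.9 270.4] 281 [ 367.5 -463.    10. ] rect [ 364.9 -463.3] [ 31.4 145.7] 43.3
[114 118 122] [104 112 115] [104 111 115]
((510.5511474609375, 298.1455078125), (303.8598327636719, 204.5735626220703), 21.14801597595215) [[331.95062 338.73038]
 [405.75638 147.93454]
 [689.1517  257.56064]
 [615.34595 448.35648]]
```

```bash
cat >> h.py <<'E'
def go(x,y,z,yaw):
    from workcell import state
    s=state();p=np.array(s['ee_pos']);r=np.array(s['ee_rot'])
    R=Ro.from_euler('xyz',r,degrees=True).as_matrix()
    T=Ro.from_euler('xyz',[-90,0,yaw],degrees=True).as_matrix()
    d=R.T@(np.array([x,y,z])-p)/10
    w=Ro.from_matrix(R.T@T).as_rotvec(degrees=True)
    q1=np.degrees(np.arctan2(y,x));q6=(q1-90-yaw+180)%360-180
    print('t',round(s['time_s'],2),'tcp',p.round(1),'rpy',r.round(1),'w',round(s['gripper_width'],1),'F',np.round(s['force'],1),'q',np.round(s['qpos'],1))
    print('  DELTA cm',d.round(2).tolist(),'TWIST',w.round(1).tolist(),'q6~',round(q6,1))
E
python3 - <<'E'
from h import *
c=dict(np.load("pics/wrist0.npz"))
print(-c['R'].T@c['t'], c['R'][2])
go(430,-230,260,-90-90)
go(430,-230,260,-120)
E
```

```text
[ 285.8061413  -502.17722095  385.22768558] [-0.22080066 -0.0934017  -0.97083634]
t 0.15 tcp [ 223.7 -529.3  176.6] rpy [ -90.1    0.  -157.1] w 91.4 F [-0.8 -0.6  0.2] q [-68.2  18.3  89.7  -0.   72.   -1.1]
  DELTA cm [-30.65, -8.31, -19.55] TWIST [0.1, 22.9, 0.0] q6~ 61.9
t 0.15 tcp [ 223.7 -529.3  176.6] rpy [ -90.1    0.  -157.1] w 91.4 F [-0.8 -0.6  0.2] q [-68.2  18.3  89.7  -0.   72.   -1.1]
  DELTA cm [-30.65, -8.31, -19.55] TWIST [0.1, -37.1, -0.0] q6~ 1.9
```

```bash
python3 -m pendant '[{"delta_pos":[-15,-2.3,-10],"twist":[0,11,0],"grip":100},{"delta_pos":[-30.6,-2.3,-19.5],"twist":[0,22.9,0],"grip":100},{"delta_pos":[-30.6,-2.3,-19.5],"twist":[0,22.9,0],"grip":100},{"delta_pos":[-30.6,-2.3,-19.5],"twist":[0,22.9,0],"grip":100},{"delta_pos":[-30.6,-2.3,-19.5],"twist":[0,22.9,0],"grip":100}]' 30
python3 -c "
from h import *
go(430,-230,200,-180)"
```

```text
time_s: 0.65
ee_pos: [363.6, -325.5, 194.0]
ee_rot: [-90.0, 0.0, 180.0]
force: [0.6, -1.2, 0.1]
gripper_width: 91.5
t 0.65 tcp [ 363.6 -325.5  194. ] rpy [-90.   0. 180.] w 91.5 F [ 0.6 -1.2  0.1] q [-43.2   9.8  98.8   0.   71.4  46.8]
  DELTA cm [-6.63, -0.6, -9.55] TWIST [0.0, -0.0, -0.0] q6~ 61.9
```

```bash
python3 -m pendant '[{"delta_pos":[-6.6,-0.6,-9.5],"twist":[0,0,0],"grip":100},{"delta_pos":[-6.6,-0.6,-9.5],"twist":[0,0,0],"grip":100},{"delta_pos":[-6.6,-0.6,-9.5],"twist":[0,0,0],"grip":100},{"delta_pos":[-6.6,-0.6,-9.5],"twist":[0,0,0],"grip":100},{"delta_pos":[-6.6,-0.6,-9.5],"twist":[0,0,0],"grip":100}]' 30
python3 - <<'E'
from h import *
from workcell import imaging
go(430,-230,200,-180)
n='wrist';c=imaging.camera_info(n);p,d=imaging.grab_frame(n)
cv2.imwrite("pics/w1.png",p[:,:,::-1]);np.savez("pics/w1.npz",p=p,d=d,**c)
E
```

```text
time_s: 1.15
ee_pos: [428.7, -232.4, 199.8]
ee_rot: [-90.0, -0.0, -179.9]
force: [-0.2, -0.1, 1.6]
gripper_width: 91.1
t 1.15 tcp [ 428.7 -232.4  199.8] rpy [ -90.    -0.  -179.9] w 91.1 F [-0.2 -0.1  1.6] q [-29.8   9.6  98.3  -0.   72.2  60.2]
  DELTA cm [-0.14, -0.02, -0.24] TWIST [-0.0, 0.1, 0.0] q6~ 61.9
```

View pics/w1.png

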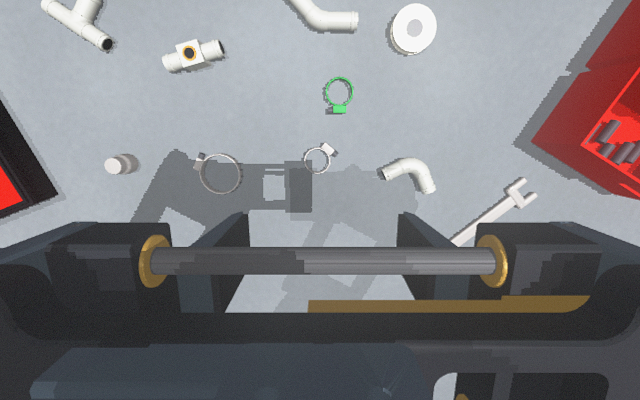

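```bash
cat >> h.py <<'E'
def cloud(f):
    c=f;d=f['d'];v,u=np.mgrid[0:400,0:640]
    P=np.stack([(u-c['cx'])/c['fx']*d,(v-c['cy'])/c['fy']*d,d],-1)
    W=(P-c['t'])@c['R'];W[d<=0]=np.nan
    return W
E
python3 - <<'E'
from h import *
f=dict(np.load("pics/w1.npz"));W=cloud(f)
print('bench z',np.nanmedian(W[100:130,100:300,2]))
z0=np.nanmedian(W[100:130,100:300,2])
box={'tee':(35,0,118,55),'adapter':(158,32,230,78),'elbow':(372,150,440,200),'clamp':(298,138,345,182)}
for n,(a,b,e,g) in box.items():
    w=W[b:g,a:e].reshape(-1,3);z=w[:,2]-z0
    print(n,'zmax',np.nanpercentile(z,[50,90,99,100]).round(1))
    for th in (5,14):
        q=w[z>th]
        if len(q)<5: continue
        r=cv2.minAreaRect(q[:,:2].astype(np.float32));print(' th',th,len(q),q.mean(0).round(1),np.round(r[0],1),np.round(r[1],1),round(r[2],1))
p=f['p'];
cv2.imwrite("pics/w1c.png",cv2.resize(p[130:200,290:450],None,fx=5,fy=5,interpolation=cv2.INTER_CUBIC)[:,:,::-1])
cv2.imwrite("pics/w1d.png",cv2.resize(p[0:85,30:230],None,fx=4,fy=4,interpolation=cv2.INTER_CUBIC)[:,:,::-1])
E
```

```text
bench z 1.1075676008267519
tee zmax [ 0.5 19.6 21.3 22.2]
 th 5 1698 [619.4  58.9  18.3] [628.3  57.4] [78.2 49.6] 55.8
 th 14 1407 [619.6  61.6  19.6] [627.9  58.2] [77.4 46.8] 56.3
adapter zmax [ 0.9 25.9 27.7 28.8]
 th 5 1364 [580.3 -74.3  23.1] [581.4 -71.7] [26.4 73. ] 15.3
 th 14 1263 [580.7 -73.7  24. ] [581.5 -71.7] [26.2 73. ] 15.3
elbow zmax [ 0.8 20.  21.8 22.7]
 th 5 976 [ 436.7 -349.5   19.6] [ 435.5 -351.1] [79.7 41.9] 70.5
 th 14 898 [ 436.7 -350.4   20.2] [ 435.3 -351.5] [78.6 41.1] 71.3
clamp zmax [ 0.3 10.3 13.2 14.4]
 th 5 258 [ 457.4 -230.2   12.4] [ 454.8 -225.9] [35.4 44.7] 49.2
```

View pics/w1c.png

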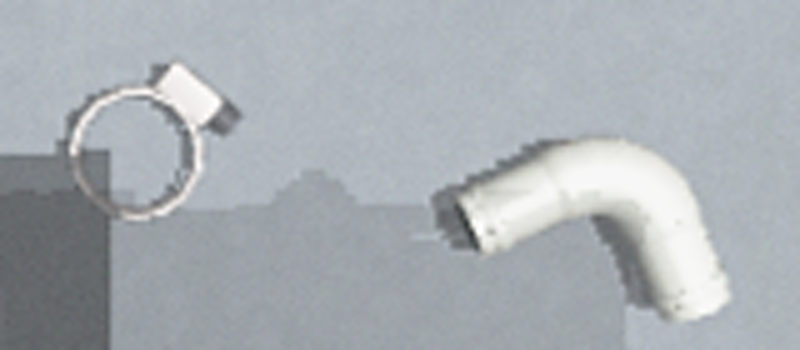

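View pics/w1d.png

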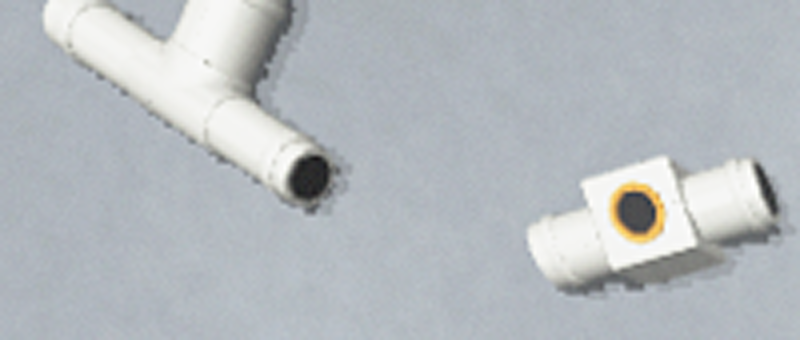

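```bash
python3 - <<'E'
from h import *
f=dict(np.load("pics/w1.npz"));W=cloud(f)
def ridge(poly,zmin=13):
    m=np.zeros((400,640),np.uint8);cv2.fillPoly(m,[np.array(poly)],1)
    q=W[(m>0)&(W[...,2]>zmin)]
    vx,vy,x,y=cv2.fitLine(q[:,:2].astype(np.float32),cv2.DIST_HUBER,0,.01,.01).ravel()
    n=np.array([-vy,vx]);s=(q[:,:2]-[x,y])@n
    print(len(q),'pt',round(float(x),1),round(float(y),1),'ang',round(float(np.degrees(np.arctan2(vy,vx))),1),'width',np.ptp(s).round(1),'mid off',(s.max()+s.min())/2)
    x+=n[0]*(s.max()+s.min())/2;y+=n[1]*(s.max()+s.min())/2
    return np.array([x,y]),np.array([vx,vy])
def inter(a,b):
    t=np.linalg.solve(np.stack([a[1],-b[1]],1),b[0]-a[0]);return a[0]+t[0]*a[1]
A=ridge([(383,165),(404,158),(404,180),(383,182)],17);B=ridge([(412,174),(440,174),(440,186),(412,186)],17)
print('elbow corner',inter(A,B))
A=ridge([(40,0),(72,0),(72,12),(88,28),(120,40),(100,55)],16);B=ridge([(70,0),(110,0),(95,21),(76,10)],16)
print('tee',inter(A,B))
# tee ends / elbow ends check
# clamp: ring pixels
b=W[138:182,298:345];m=b[...,2]>7
q=b[m][:,:2]
v,u=np.where(m);u=u+298;v=v+138
ok=~((u>319)&(v<158))
P=ray(f,u[ok],v[ok],13)[:,:2]
(cx,cy),r=cv2.minEnclosingCircle(P.astype(np.float32));print('ring',cx,cy,r,len(P))
h=ray(f,u[(u>321)&(v<154)],v[(u>321)&(v<154)],13)[:,:2];print('housing',h.mean(0))
M=np.c_[P,np.ones(len(P))];s=np.linalg.lstsq(M,(P**2).sum(1),rcond=None)[0];print('lsq',s[:2]/2,np.sqrt(s[2]+(s[:2]**2).sum()/4))
E
```

```text
272 pt 440.4 -327.2 ang -55.5 width 20.3 mid off -1.3763523579732118
179 pt 427.3 -369.0 ang 56.5 width 19.0 mid off -0.20955309025182434
elbow corner [ 447.09519883 -339.43960539]
869 pt 616.0 63.2 ang 52.5 width 20.9 mid off -0.23655478885485515
226 pt 634.3 49.1 ang -57.3 width 16.4 mid off 0.8576516356502135
tee [621.74284389  70.26503666]
ring 451.4287109375 -222.74472045898438 18.298553466796875 119
housing [ 467.75061919 -238.51398424]
lsq [ 452.24116366 -223.39653154] 16.75697857427199
```

```bash
python3 - <<'E'
from h import *
f=dict(np.load("pics/w1.npz"))
P=ray(f,[290+475/5,290+700/5,290+600/5],[130+218/5,130+298/5,130+180/5],13);print(P.round(1))
a,b=P[0][:2],P[1][:2];print(np.linalg.norm(a-b),np.degrees(np.arctan2(*(a-b)[::-1])))
m=(a+b)/2;h=(a-b)/np.linalg.norm(a-b);n=np.array([-h[1],h[0]]);
for s in(1,-1):print('corner',m+s*n*34)
go(409,-361,100,-154)
E
```

```text
[[ 434.6 -316.8   13. ]
 [ 412.4 -380.2   13. ]
 [ 445.  -350.1   13. ]]
67.23063496923238 70.68871941792789
corner [ 391.38434403 -337.25027761]
corner [ 455.55838255 -359.73789155]
t 1.2 tcp [ 428.4 -232.9  199.7] rpy [-90.  -0. 180.] w 91.3 F [-0.5 -0.2 -0.2] q [-29.8   9.6  98.3  -0.   72.2  60.2]
  DELTA cm [1.93, 9.98, 12.81] TWIST [-0.0, -26.0, 0.1] q6~ 22.6
```

```bash
python3 -c "
from h import *
go(424,-375,100,-154.3)"
```

```text
t 1.2 tcp [ 428.4 -232.9  199.7] rpy [-90.  -0. 180.] w 91.3 F [-0.5 -0.2 -0.2] q [-29.8   9.6  98.3  -0.   72.2  60.2]
  DELTA cm [0.43, 9.98, 14.21] TWIST [-0.0, -25.7, 0.1] q6~ 22.8
```

```bash
python3 -m pendant '[{"delta_pos":[0.4,10,14.2],"twist":[0,-25.7,0],"grip":50},{"delta_pos":[0.4,10,14.2],"twist":[0,-25.7,0],"grip":50},{"delta_pos":[0.4,10,14.2],"twist":[0,-25.7,0],"grip":50},{"delta_pos":[0.4,10,14.2],"twist":[0,-25.7,0],"grip":50},{"delta_pos":[0.4,10,14.2],"twist":[0,-25.7,0],"grip":50}]' 30
cat >> h.py <<'E'
def look(name,n='wrist'):
    from workcell import imaging
    c=imaging.camera_info(n);p,d=imaging.grab_frame(n)
    cv2.imwrite(f"pics/{name}.png",p[:,:,::-1]);np.savez(f"pics/{name}.npz",p=p,d=d,**c)
E
python3 - <<'E'
from h import *
look('w2');go(424,-375,100,-154.3)
E
```

```text
time_s: 1.7
ee_pos: [422.2, -376.9, 97.1]
ee_rot: [-90.2, -0.1, -154.6]
force: [-0.4, 0.1, 0.8]
gripper_width: 54.2
t 1.75 tcp [ 423.1 -375.6   98.6] rpy [-9.020e+01 -1.000e-01 -1.545e+02] w 50.0 F [ 1.   0.8 -0. ] q [-42.8  21.1  97.5  -0.   61.6  21.8]
  DELTA cm [-0.11, -0.14, -0.02] TWIST [0.2, -0.2, 0.1] q6~ 22.8
```

View pics/w2.png

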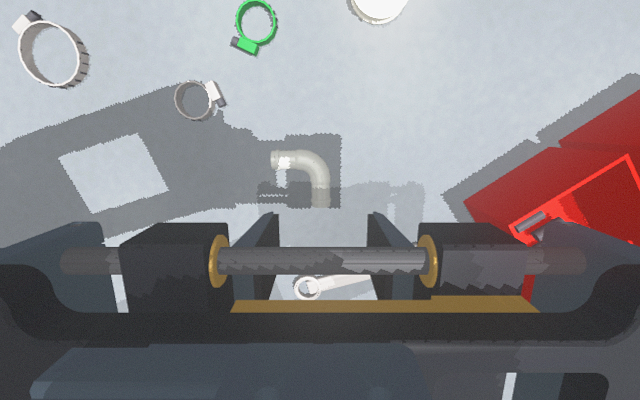

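```bash
python3 - <<'E'
from h import *
f=dict(np.load("pics/w2.npz"));
print(proj(f,[423,-375.6,13]))
print(ray(f,[321,275,321],[203,159,160],13).round(1))
p=f['p'][130:230,230:380];cv2.imwrite("pics/w2c.png",cv2.resize(p,None,fx=5,fy=5)[:,:,::-1])
go(424,-375,2,-154.3)
E
```

```text
[[322.79659662 193.6301687 ]]
[[ 413.2 -378.2   13. ]
 [ 434.5 -317.3   13. ]
 [ 453.3 -359.2   13. ]]
t 1.75 tcp [ 423.1 -375.6   98.6] rpy [-9.020e+01 -1.000e-01 -1.545e+02] w 50.0 F [ 1.   0.8 -0. ] q [-42.8  21.1  97.5  -0.   61.6  21.8]
  DELTA cm [-0.12, 9.66, 0.01] TWIST [0.2, -0.2, 0.1] q6~ 22.8
```

View pics/w2c.png

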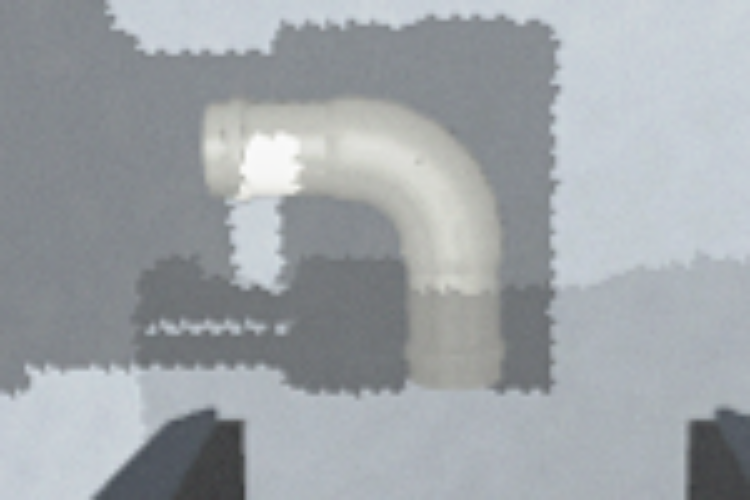

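```bash
python3 -m pendant '[{"delta_pos":[-0.1,4,0],"twist":[0,0,0],"grip":50},{"delta_pos":[-0.1,7.5,0],"twist":[0,0,0],"grip":50},{"delta_pos":[-0.1,9.5,0],"twist":[0,0,0],"grip":50},{"delta_pos":[-0.1,9.5,0],"twist":[0,0,0],"grip":50},{"delta_pos":[-0.1,9.5,0],"twist":[0,0,0],"grip":0}]' 30
python3 -m pendant '[{"delta_pos":[0,0,0],"twist":[0,0,0],"grip":0},{"delta_pos":[0,0,0],"twist":[0,0,0],"grip":0},{"delta_pos":[0,0,0],"twist":[0,0,0],"grip":0},{"delta_pos":[0,0,0],"twist":[0,0,0],"grip":0},{"delta_pos":[0,0,0],"twist":[0,0,0],"grip":0}]' 30
python3 -c "
from h import *
go(424,-375,150,-154)"
```

```text
time_s: 2.25
ee_pos: [426.5, -374.0, 6.4]
ee_rot: [-89.9, 0.0, -154.3]
force: [-0.1, -0.8, 0.3]
gripper_width: 40.0
time_s: 2.75
ee_pos: [426.0, -373.9, 5.3]
ee_rot: [-90.0, 0.0, -154.3]
force: [-0.5, 0.4, -0.0]
gripper_width: 1.5
t 2.75 tcp [ 426.  -373.9    5.3] rpy [ -90.     0.  -154.3] w 1.5 F [-0.5  0.4 -0. ] q [-42.4  26.8 103.9  -0.   49.3  21.9]
  DELTA cm [0.23, -14.47, 0.02] TWIST [-0.0, -0.3, -0.0] q6~ 22.5
```

```bash
python3 - <<'E'
from h import *
look('w3');look('s3','side');look('t3','top')
a=[cv2.imread(f"pics/{n}3.png") for n in 'wst']
cv2.imwrite("pics/m3.png",np.vstack([a[0],]))
cv2.imwrite("pics/s3c.png",cv2.resize(a[1][250:400,180:420],None,fx=3,fy=3))
E
```

```text
(no output)
```

View pics/m3.png

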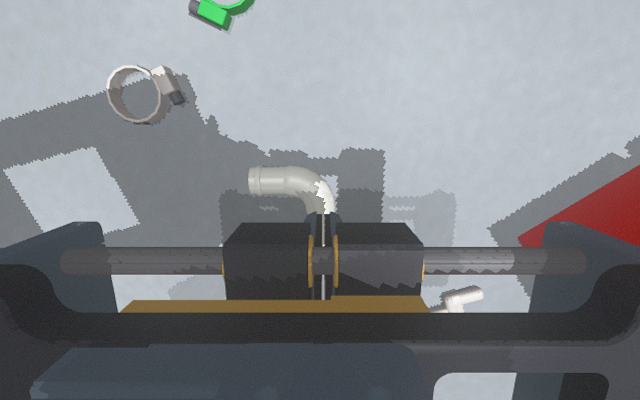

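View pics/s3c.png

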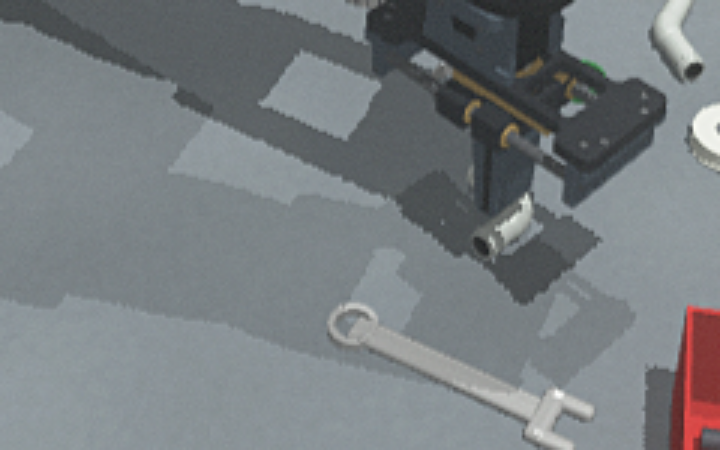

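```bash
python3 - <<'E'
from h import *
f=dict(np.load("pics/w3.npz"));
P=ray(f,[255,325],[180,195],13);print(P.round(1)); print(proj(f,[[426,-374,5],[455,-359,10],[435,-317,10],[412,-380,10]]).round(0))
W=cloud(f);print(W[180,262],W[180,300],W[195,325],W[205,320])
g=dict(np.load("pics/s3.npz"));print(proj(g,[[426,-374,5],[455,-359,10],[435,-317,10],[412,-380,10]]).round(0), ray(g,[180+487/3,180+525/3],[250+243/3,250+205/3],10).round(0))
t=dict(np.load("pics/t3.npz"));print(proj(t,[[426,-374,5]]))
cv2.imwrite("pics/t3c.png",cv2.resize(t['p'][200:290,400:520],None,fx=6,fy=6)[:,:,::-1])
cv2.imwrite("pics/w3c.png",cv2.resize(f['p'][140:240,230:400],None,fx=4,fy=4)[:,:,::-1])
E
```

```text
[[ 434.1 -316.9   13. ]
 [ 445.6 -365.5   13. ]]
[[324. 220.]
 [322. 178.]
 [257. 178.]
 [323. 242.]]
[ 438.24800744 -322.1936146    21.14955987] [ 449.30167013 -345.07675789   21.30810628] [ 446.98408622 -364.7759938    19.80345622] [ 439.80323406 -364.45814826   22.5178784 ]
[[346. 330.]
 [357. 319.]
 [340. 307.]
 [341. 332.]] [[ 416. -378.   10.]
 [ 452. -355.   10.]]
[[459.27039934 248.2417672 ]]
```

View pics/w3c.png

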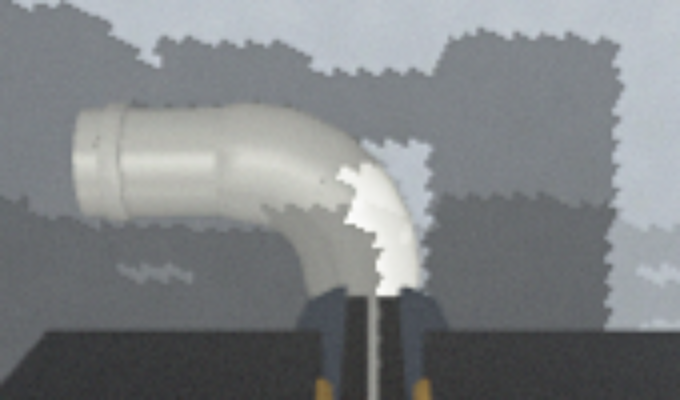

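View pics/t3c.png

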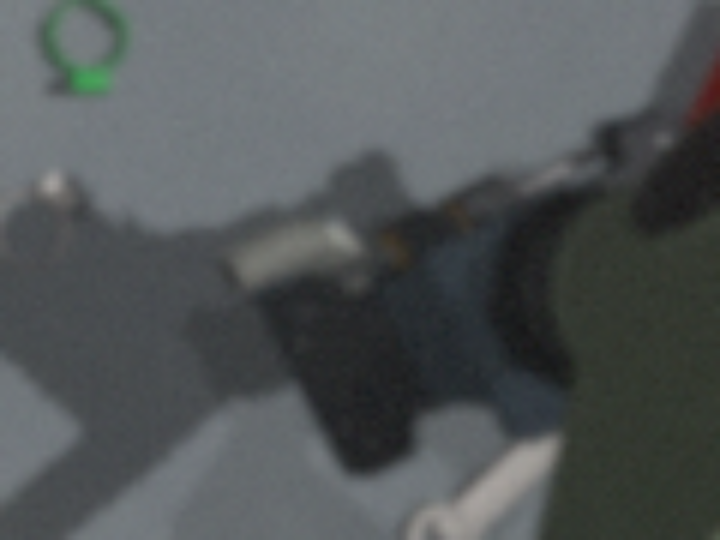

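```bash
python3 - <<'E'
from h import *
for n in('w3','w2','w1'):
    f=dict(np.load(f"pics/{n}.npz"));W=cloud(f)
    for v in range(205,245,5): print(n,v,[tuple(W[v,u].round(0)) for u in ((308,313,324,334,340) if n=='w3' else (272,276,280,368,372) if n=='w2' else (240,246,248,400,404))])
E
```

```text
w3 205 [(np.float64(435.0), np.float64(-357.0), np.float64(19.0)), (np.float64(437.0), np.float64(-360.0), np.float64(21.0)), (np.float64(441.0), np.float64(-367.0), np.float64(22.0)), (np.float64(442.0), np.float64(-374.0), np.float64(13.0)), (np.float64(441.0), np.float64(-380.0), np.float64(1.0))]
w3 210 [(np.float64(432.0), np.float64(-359.0), np.float64(19.0)), (np.float64(434.0), np.float64(-362.0), np.float64(22.0)), (np.float64(438.0), np.float64(-369.0), np.float64(22.0)), (np.float64(439.0), np.float64(-376.0), np.float64(14.0)), (np.float64(438.0), np.float64(-382.0), np.float64(2.0))]
w3 215 [(np.float64(438.0), np.float64(-358.0), np.float64(50.0)), (np.float64(440.0), np.float64(-360.0), np.float64(51.0)), (np.float64(441.0), np.float64(-367.0), np.float64(46.0)), (np.float64(445.0), np.float64(-371.0), np.float64(52.0)), (np.float64(434.0), np.float64(-384.0), np.float64(2.0))]
w3 220 [(np.float64(438.0), np.float64(-358.0), np.float64(60.0)), (np.float64(440.0), np.float64(-361.0), np.float64(60.0)), (np.float64(441.0), np.float64(-367.0), np.float64(56.0)), (np.float
[... 5496 characters left out ...]
.0), np.float64(245.0)), (np.float64(440.0), np.float64(-277.0), np.float64(253.0))]
w1 235 [(np.float64(438.0), np.float64(-185.0), np.float64(256.0)), (np.float64(434.0), np.float64(-186.0), np.float64(244.0)), (np.float64(432.0), np.float64(-185.0), np.float64(239.0)), (np.float64(434.0), np.float64(-277.0), np.float64(246.0)), (np.float64(437.0), np.float64(-277.0), np.float64(254.0))]
w1 240 [(np.float64(435.0), np.float64(-186.0), np.float64(256.0)), (np.float64(431.0), np.float64(-186.0), np.float64(246.0)), (np.float64(429.0), np.float64(-185.0), np.float64(240.0)), (np.float64(432.0), np.float64(-277.0), np.float64(247.0)), (np.float64(435.0), np.float64(-277.0), np.float64(255.0))]
```

```bash
python3 - <<'E'
from h import *
f=dict(np.load("pics/s3.npz"));W=cloud(f)
for v in range(294,336,3): print(v,[tuple(int(a) if a==a else -1 for a in W[v,u]) for u in (338,341,344,347,350,353,356)])
cv2.imwrite("pics/s3d.png",cv2.resize(f['p'][280:345,310:390],None,fx=9,fy=9)[:,:,::-1])
E
```

```text
294 [(394, -395, 129), (396, -403, 136), (401, -406, 137), (404, -411, 141), (410, -411, 139), (420, -403, 129), (427, -400, 124)]
297 [(404, -372, 98), (397, -403, 129), (401, -407, 131), (404, -412, 135), (408, -415, 136), (413, -418, 138), (437, -381, 96)]
300 [(406, -370, 88), (409, -376, 92), (400, -410, 127), (406, -410, 125), (421, -389, 100), (411, -422, 135), (415, -427, 138)]
303 [(405, -372, 83), (409, -377, 85), (412, -385, 92), (414, -392, 98), (421, -391, 95), (430, -384, 85), (439, -379, 79)]
306 [(405, -373, 75), (409, -379, 80), (411, -386, 86), (415, -392, 90), (422, -390, 86), (431, -383, 77), (439, -380, 72)]
309 [(405, -375, 70), (409, -378, 71), (411, -387, 79), (416, -391, 81), (425, -385, 73), (432, -383, 68), (442, -376, 59)]
312 [(406, -373, 60), (411, -375, 60), (411, -388, 73), (417, -390, 72), (426, -384, 64), (433, -380, 58), (442, -376, 50)]
315 [(405, -375, 53), (410, -379, 57), (413, -386, 62), (418, -387, 61), (427, -382, 54), (435, -378, 47), (454, -352, 15)]
318 [(424, -334, 0), (410, -380, 49), (413, -386, 55), (419, -387, 53), (437, -362, 22), (443, -363, 22), (450, -362, 19)]
321 [(421, -342, 0), (426, -343, 0), (412, -388, 48), (430, -364, 19), (435, -367, 19), (441, -369, 20), (449, -365, 14)]
324 [(418, -349, 0), (423, -351, 0), (421, -370, 19), (426, -373, 20), (433, -372, 18), (439, -372, 16), (447, -370, 10)]
327 [(409, -370, 16), (413, -376, 20), (417, -380, 23), (425, -376, 16), (430, -379, 17), (437, -377, 13), (448, -370, 1)]
330 [(407, -376, 14), (411, -380, 17), (416, -383, 19), (423, -382, 14), (430, -380, 10), (440, -374, 0), (446, -375, 0)]
333 [(407, -375, 4), (411, -382, 10), (415, -386, 13), (426, -375, -1), (431, -380, 1), (437, -379, -1), (442, -383, 0)]
```

View pics/s3d.png

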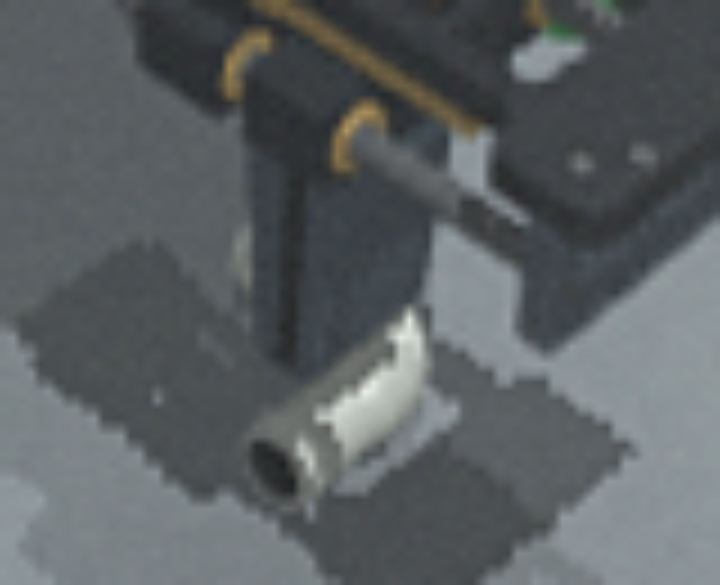

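```bash
python3 - <<'E'
from workcell import env,state
print([a for a in dir(env) if a[0]!='_'], env.grip_depth, state()['ee_pos'])
E
```

```text
['Unreachable', 'grip_depth'] 18.8 [ 425.90549668 -373.83187495    5.03516593]
```

```bash
python3 -m pendant '[{"delta_pos":[0,0,0],"twist":[0,0,0],"grip":50},{"delta_pos":[0,0,0],"twist":[0,0,0],"grip":50},{"delta_pos":[0,0,0],"twist":[0,0,0],"grip":50},{"delta_pos":[0,0,0],"twist":[0,0,0],"grip":50},{"delta_pos":[0,1,0],"twist":[0,0,0],"grip":50}]' 30
python3 -m pendant '[{"delta_pos":[0,1,0],"twist":[0,0,0],"grip":50},{"delta_pos":[0,2,0],"twist":[0,0,0],"grip":50},{"delta_pos":[0,3,0],"twist":[0,0,0],"grip":50},{"delta_pos":[0,3,0],"twist":[0,0,0],"grip":50},{"delta_pos":[0,3,0],"twist":[0,0,0],"grip":50}]' 30
python3 - <<'E'
from h import *
look('w4');look('s4','side')
go(426,-374,-38,-154.3)
f=dict(np.load("pics/s4.npz"));cv2.imwrite("pics/s4d.png",cv2.resize(f['p'][260:345,300:400],None,fx=7,fy=7)[:,:,::-1])
E
```

```text
time_s: 3.4
ee_pos: [426.9, -374.7, -4.2]
ee_rot: [-89.8, 0.1, -154.3]
force: [0.0, -0.3, -0.2]
gripper_width: 37.6
time_s: 3.9
ee_pos: [425.7, -373.6, -35.7]
ee_rot: [-90.0, -0.0, -154.3]
force: [-0.5, 0.2, -0.6]
gripper_width: 45.6
t 4.0 tcp [ 425.8 -373.7  -35.5] rpy [ -90.    -0.  -154.3] w 45.4 F [ 0.4 -0.2  0.2] q [-42.4  29.8 106.   -0.   44.2  21.9]
  DELTA cm [-0.01, 0.25, 0.04] TWIST [0.0, 0.0, 0.0] q6~ 23.0
```

View pics/s4d.png

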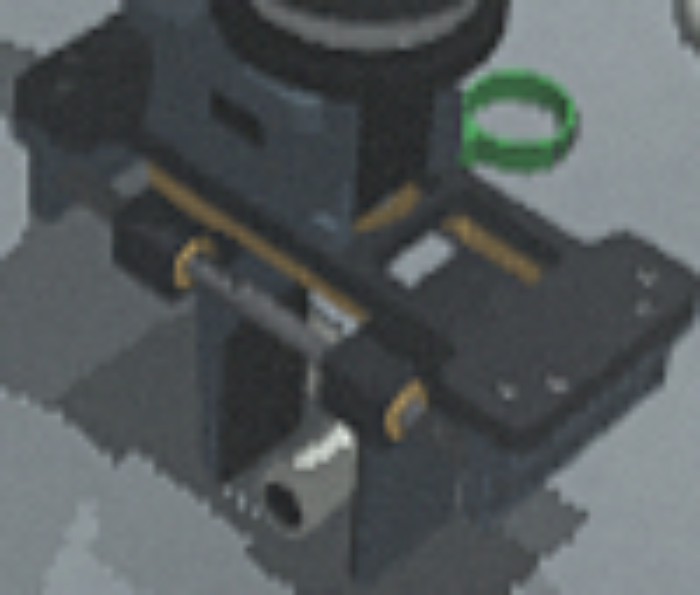

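View pics/w4.png

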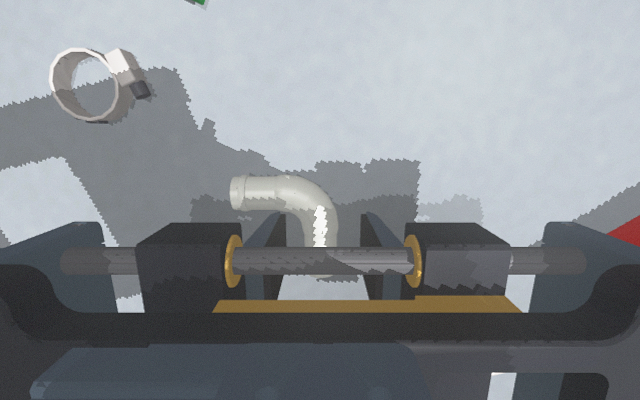

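```bash
python3 -m pendant '[{"delta_pos":[0,0.1,0],"twist":[0,0,0],"grip":0},{"delta_pos":[0,0.1,0],"twist":[0,0,0],"grip":0},{"delta_pos":[0,0.1,0],"twist":[0,0,0],"grip":0},{"delta_pos":[0,0.1,0],"twist":[0,0,0],"grip":0},{"delta_pos":[0,0.1,0],"twist":[0,0,0],"grip":0}]' 30
python3 -c "
from h import *
go(424,-375,100,-154)"
```

```text
time_s: 4.5
ee_pos: [425.9, -373.8, -36.0]
ee_rot: [-90.0, -0.0, -154.3]
force: [0.5, 0.5, -0.6]
gripper_width: 19.5
t 4.5 tcp [ 425.9 -373.8  -36. ] rpy [ -90.    -0.  -154.3] w 19.5 F [ 0.5  0.5 -0.6] q [-42.4  29.9 106.1  -0.   44.1  21.9]
  DELTA cm [0.22, -13.6, 0.03] TWIST [0.0, -0.3, 0.0] q6~ 22.5
```

```bash
python3 -m pendant '[{"delta_pos":[0,-4,0],"twist":[0,0,0],"grip":0},{"delta_pos":[0,-8,0],"twist":[0,0,0],"grip":0},{"delta_pos":[0,-11,0],"twist":[0,0,0],"grip":0},{"delta_pos":[0,-11,0],"twist":[0,0,0],"grip":0},{"delta_pos":[0,-11,0],"twist":[0,0,0],"grip":0}]' 30
python3 -c "
from h import *
look('w5')
go(522,344,80,-158.85)"
```

```text
time_s: 5.0
ee_pos: [425.9, -373.8, 74.3]
ee_rot: [-89.9, 0.0, -154.3]
force: [-0.7, -0.0, -1.4]
gripper_width: 20.3
t 5.05 tcp [ 425.2 -373.2   73.2] rpy [ -90.1   -0.  -154.3] w 19.8 F [-0.5  0.5 -0.9] q [-42.4  22.4  99.5  -0.   58.2  21.9]
  DELTA cm [-39.83, -0.62, -60.42] TWIST [0.1, 4.6, 0.0] q6~ 102.2
```

View pics/w5.png

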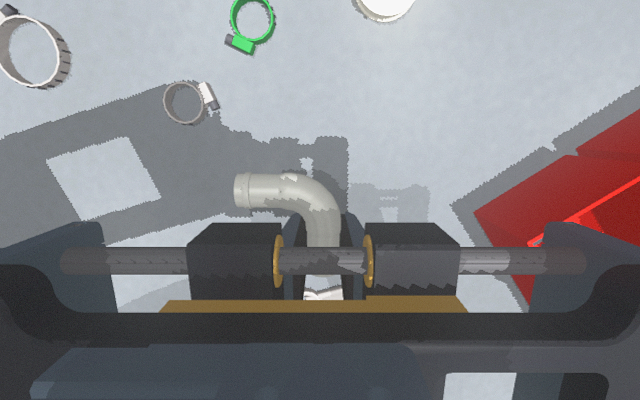

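```bash
for i in 1; do :; done; python3 -m pendant '[{"delta_pos":[-3,0,-4.5],"twist":[0,0,0],"grip":0},{"delta_pos":[-6,0,-9],"twist":[0,0,0],"grip":0},{"delta_pos":[-9,0,-13.5],"twist":[0,0,0],"grip":0},{"delta_pos":[-12,-0.2,-18],"twist":[0,1,0],"grip":0},{"delta_pos":[-15,-0.3,-22.5],"twist":[0,2,0],"grip":0}]' 30
python3 -m pendant '[{"delta_pos":[-2.7,0,-4.1],"twist":[0,0,0],"grip":0},{"delta_pos":[-5.4,0,-8.2],"twist":[0,0,0],"grip":0},{"delta_pos":[-8,0,-12.2],"twist":[0,0,0],"grip":0},{"delta_pos":[-10.7,-0.2,-16.2],"twist":[0,1,0],"grip":0},{"delta_pos":[-13.4,-0.2,-20.3],"twist":[0,1.5,0],"grip":0}]' 30
python3 -c "
from h import *
go(522,344,80,-158.85)"
```

```text
time_s: 5.55
ee_pos: [459.2, -124.1, 74.8]
ee_rot: [-90.1, -0.2, -156.4]
force: [1.9, 0.1, -0.7]
gripper_width: 19.4
time_s: 6.05
ee_pos: [500.6, 115.2, 76.9]
ee_rot: [-90.0, -0.2, -157.8]
force: [1.0, -1.3, -0.0]
gripper_width: 20.1
t 6.05 tcp [500.6 115.2  76.9] rpy [ -90.    -0.2 -157.8] w 20.1 F [ 1.  -1.3 -0. ] q [ 11.7  18.  106.   -0.   56.2  79.5]
  DELTA cm [-10.63, -0.34, -20.38] TWIST [0.0, 1.0, 0.2] q6~ 102.2
```

```bash
python3 -m pendant '[{"delta_pos":[-2.5,-0.1,-4.5],"twist":[0,0,0],"grip":0},{"delta_pos":[-5,-0.3,-9],"twist":[0,0.5,0],"grip":0},{"delta_pos":[-7.5,-0.3,-13.5],"twist":[0,1,0],"grip":0},{"delta_pos":[-9.5,-0.3,-18],"twist":[0,1,0],"grip":0},{"delta_pos":[-10.6,-0.3,-20.4],"twist":[0,1,0],"grip":0}]' 30
python3 -m pendant '[{"delta_pos":[0,0,0],"twist":[0,0,0],"grip":0},{"delta_pos":[0,0,0],"twist":[0,0,0],"grip":0},{"delta_pos":[0,0,0],"twist":[0,0,0],"grip":0},{"delta_pos":[0,0,0],"twist":[0,0,0],"grip":0},{"delta_pos":[0,0,0],"twist":[0,0,0],"grip":0}]' 30
python3 -c "
from h import *
look('w6')
go(522,344,80,-158.85)"
```

```text
time_s: 6.55
ee_pos: [521.4, 345.4, 79.0]
ee_rot: [-90.0, -0.2, -158.7]
force: [0.1, 0.0, -0.0]
gripper_width: 19.9
time_s: 7.05
ee_pos: [522.9, 341.1, 81.6]
ee_rot: [-90.0, -0.0, -158.9]
force: [-0.5, -0.2, 0.0]
gripper_width: 19.7
t 7.1 tcp [522.9 341.4  81.7] rpy [ -90.     0.  -158.9] w 20.0 F [-0.5  0.3 -0.3] q [ 32.1  26.7  90.8  -0.   62.5 101. ]
  DELTA cm [-0.01, 0.17, -0.28] TWIST [-0.0, -0.0, -0.0] q6~ 102.2
```

View pics/w6.png

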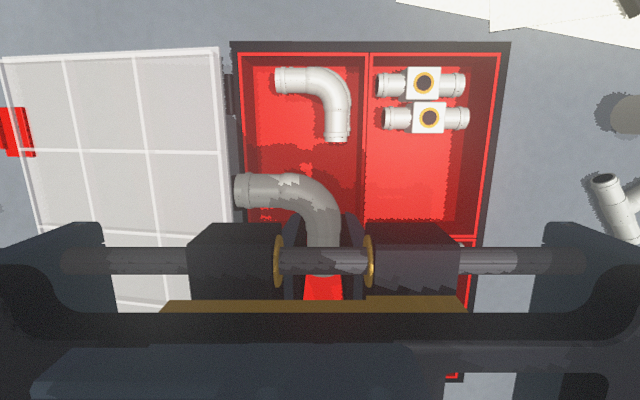

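```bash
python3 - <<'E'
from h import *
f=dict(np.load("pics/w6.npz"));
ex=np.array([np.cos(np.radians(21.15)),np.sin(np.radians(21.15))]);ey=np.array([-ex[1],ex[0]])
B={'elbow':(563,373),'adapter':(599.8,278)}
for b,o in B.items():
    c=[np.array(o)+sx*75*ex+sy*50*ey for sx,sy in((1,1),(1,-1),(-1,-1),(-1,1))]
    uv=proj(f,[[*q,46] for q in c]);print(b,uv.round(0).tolist())
    cv2.polylines(f['p'],[uv.astype(int)],True,(0,255,0),1)
cv2.imwrite("pics/w6b.png",cv2.resize(f['p'][30:250,220:520],None,fx=2.6,fy=2.6)[:,:,::-1])
E
```

```text
elbow [[238.0, 51.0], [369.0, 52.0], [363.0, 236.0], [250.0, 236.0]]
adapter [[371.0, 51.0], [502.0, 52.0], [477.0, 236.0], [365.0, 236.0]]
```

View pics/w6b.png

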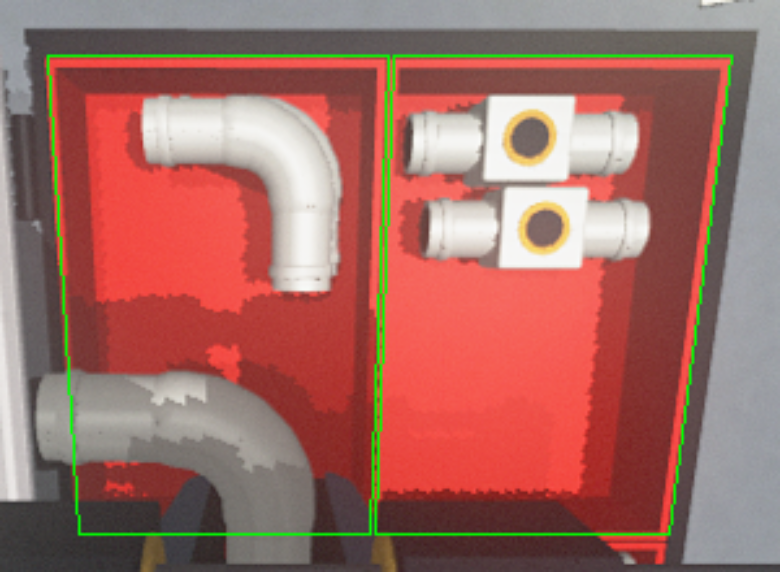

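```bash
python3 -m pendant '[{"delta_pos":[0,0,-0.3],"twist":[0,0,0],"grip":0},{"delta_pos":[0,3,-0.3],"twist":[0,0,0],"grip":0},{"delta_pos":[0,6,-0.3],"twist":[0,0,0],"grip":0},{"delta_pos":[0,8,-0.3],"twist":[0,0,0],"grip":0},{"delta_pos":[0,8,-0.3],"twist":[0,0,0],"grip":0}]' 30
python3 -c "
from h import *
look('w7')
go(522.1,344.3,-28.5,-158.85)"
```

```text
time_s: 7.6
ee_pos: [519.4, 343.7, -1.4]
ee_rot: [-89.9, -0.4, -158.8]
force: [-0.4, -0.7, -1.1]
gripper_width: 20.2
t 7.65 tcp [5.208e+02 3.447e+02 5.000e-01] rpy [ -90.    -0.2 -158.8] w 20.0 F [-0.5 -0.4 -0.1] q [ 32.4  31.4  95.8  -0.   52.9 101.2]
  DELTA cm [-0.11, 2.9, 0.08] TWIST [-0.0, 0.0, 0.2] q6~ 102.3
```

View pics/w7.png

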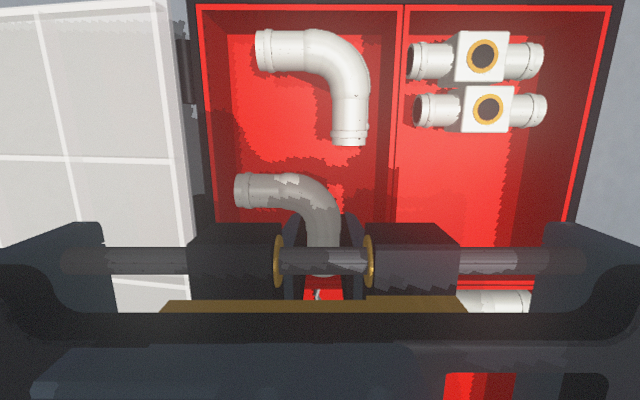

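```bash
python3 -m pendant '[{"delta_pos":[-0.1,1,0],"twist":[0,0,0],"grip":0},{"delta_pos":[-0.1,2,0],"twist":[0,0,0],"grip":0},{"delta_pos":[-0.1,2.6,0],"twist":[0,0,0],"grip":0},{"delta_pos":[-0.1,2.9,0],"twist":[0,0,0],"grip":0},{"delta_pos":[-0.1,2.9,0],"twist":[0,0,0],"grip":0}]' 30
python3 -m pendant '[{"delta_pos":[0,0,0],"twist":[0,0,0],"grip":0},{"delta_pos":[0,0,0],"twist":[0,0,0],"grip":32},{"delta_pos":[0,0,0],"twist":[0,0,0],"grip":32},{"delta_pos":[0,0,0],"twist":[0,0,0],"grip":32},{"delta_pos":[0,0,0],"twist":[0,0,0],"grip":32}]' 30

```

```text
time_s: 8.15
ee_pos: [522.3, 345.4, -27.9]
ee_rot: [-90.0, -0.0, -158.8]
force: [0.2, -0.4, -0.6]
gripper_width: 19.9
time_s: 8.65
ee_pos: [522.7, 345.6, -27.3]
ee_rot: [-90.0, 0.0, -158.8]
force: [-0.4, -0.5, 0.2]
gripper_width: 29.1
```

```bash
python3 -m pendant '[{"delta_pos":[0,-3,0],"twist":[0,0,0],"grip":32},{"delta_pos":[0,-7,0],"twist":[0,0,0],"grip":32},{"delta_pos":[0,-11,0],"twist":[0,0,0],"grip":32},{"delta_pos":[0,-12,0],"twist":[0,0,0],"grip":32},{"delta_pos":[0,-12,0],"twist":[0,0,0],"grip":32}]' 30
python3 -c "
from h import *
look('w8')
go(638,46,80,145.8)"
```

```text
time_s: 9.15
ee_pos: [523.7, 346.3, 94.8]
ee_rot: [-90.0, 0.3, -158.8]
force: [0.7, -0.4, -0.5]
gripper_width: 29.3
t 9.2 tcp [522.5 345.5  92.6] rpy [ -90.     0.  -158.8] w 29.4 F [-0.6 -0.7 -0.7] q [ 32.4  26.3  89.7  -0.   63.9 101.2]
  DELTA cm [0.06, 1.26, 32.1] TWIST [0.0, 55.4, -0.0] q6~ 128.3
```

View pics/w8.png

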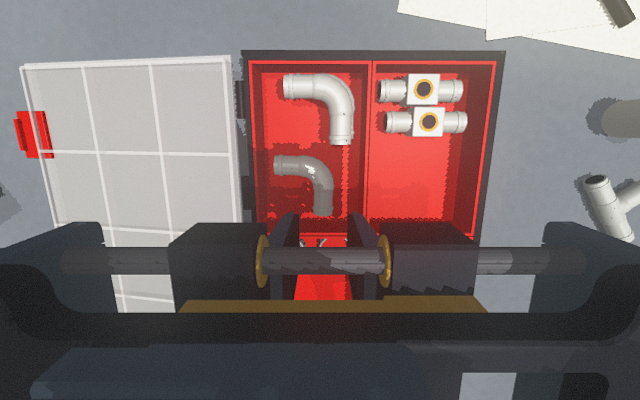

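```bash
python3 -m pendant '[{"delta_pos":[0,0,4.5],"twist":[0,8,0],"grip":50},{"delta_pos":[0,0,9],"twist":[0,16,0],"grip":50},{"delta_pos":[0,0,13.5],"twist":[0,24,0],"grip":50},{"delta_pos":[0,0,18],"twist":[0,32,0],"grip":50},{"delta_pos":[0,0,22],"twist":[0,40,0],"grip":50}]' 30
python3 -c "
from h import *
go(638,46,80,145.8)"
```

```text
time_s: 9.7
ee_pos: [601.1, 138.1, 89.9]
ee_rot: [-89.8, -0.2, 160.9]
force: [0.3, 0.5, 0.6]
gripper_width: 45.5
t 9.7 tcp [601.1 138.1  89.9] rpy [-89.8  -0.2 160.9] w 45.5 F [0.3 0.5 0.6] q [ 11.9  25.8  91.   -0.   63.4 121. ]
  DELTA cm [-6.51, 0.98, 7.48] TWIST [-0.2, 15.1, 0.2] q6~ 128.3
```

```bash
python3 -m pendant '[{"delta_pos":[-3,0.5,3.5],"twist":[0,8,0],"grip":50},{"delta_pos":[-6.5,1,7.5],"twist":[0,15.1,0],"grip":50},{"delta_pos":[-6.5,1,7.5],"twist":[0,15.1,0],"grip":50},{"delta_pos":[-6.5,1,7.5],"twist":[0,15.1,0],"grip":50},{"delta_pos":[-6.5,1,7.5],"twist":[0,15.1,0],"grip":50}]' 30
python3 -c "
from h import *
look('w9')
go(638,46,80,145.8)"
```

```text
time_s: 10.2
ee_pos: [638.3, 49.4, 81.1]
ee_rot: [-89.9, -0.2, 146.2]
force: [0.9, 0.1, -0.5]
gripper_width: 45.4
t 10.25 tcp [638.5  49.8  81.6] rpy [-8.990e+01 -1.000e-01  1.462e+02] w 45.6 F [-0.7  0.1 -0.3] q [  3.4  28.1  88.3   0.   63.7 127.2]
  DELTA cm [-0.17, 0.16, 0.34] TWIST [-0.1, 0.4, 0.1] q6~ 128.3
```

View pics/w9.png

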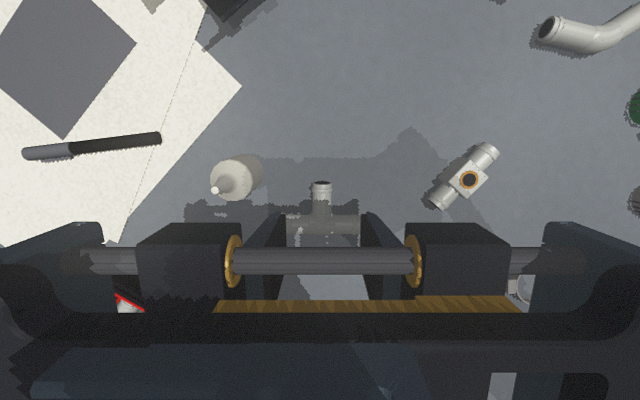

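```bash
python3 - <<'E'
from h import *
f=dict(np.load("pics/w9.npz"));W=cloud(f)
P=ray(f,[321,321],[184,222],13);print(P.round(1))
print('bottle',W[190,218].round(0),W[180,235].round(0),np.nanmax(W[160:200,210:260,2]))
print('adapter',W[180,468].round(0))
print('tee grip proj',proj(f,[[638,46,13],[638.5,49.8,13]]))
o=P[1][:2];t=np.array([np.cos(np.radians(146)),np.sin(np.radians(146))]);print('run',o,'end dist',np.linalg.norm(P[0]-P[1]))
g=P[0][:2]+t*14;print('grip',g);go(g[0],g[1],-37,146)
E
```

```text
[[651.   43.8  13. ]
 [619.1  65.2  13. ]]
bottle [700.  98.  88.] [699.  93.  62.] 90.36466371959531
adapter [582. -71.  28.]
tee grip proj [[326.56510247 196.11877148]
 [323.03235438 197.81744224]]
run [619.05632692  65.24297544] end dist 38.43973316675327
grip [639.36073499  51.64026523]
t 10.25 tcp [638.5  49.8  81.6] rpy [-8.990e+01 -1.000e-01  1.462e+02] w 45.6 F [-0.7  0.1 -0.3] q [  3.4  28.1  88.3   0.   63.7 127.2]
  DELTA cm [0.01, 11.86, -0.21] TWIST [-0.1, 0.2, 0.1] q6~ 128.6
```

```bash
python3 -m pendant '[{"delta_pos":[0,0,0],"twist":[0,-8,0],"grip":50},{"delta_pos":[0,0,0],"twist":[0,-16,0],"grip":50},{"delta_pos":[0,0,0],"twist":[0,-24,0],"grip":50},{"delta_pos":[0,0,0],"twist":[0,-32,0],"grip":50},{"delta_pos":[0,0,0],"twist":[0,-40,0],"grip":50}]' 30
python3 -c "
from h import *
go(600.2,41.9,70,-124)"
```

```text
time_s: 10.75
ee_pos: [638.9, 50.5, 82.5]
ee_rot: [-90.0, -0.0, -173.4]
force: [-0.3, 0.3, -0.0]
gripper_width: 45.5
t 10.75 tcp [638.9  50.5  82.5] rpy [ -90.    -0.  -173.4] w 45.5 F [-0.3  0.3 -0. ] q [ 3.5 28.1 88.3  0.  63.7 86.9]
  DELTA cm [3.94, 1.26, 0.41] TWIST [0.0, -49.4, 0.0] q6~ 38.0
```

```bash
python3 -m pendant '[{"delta_pos":[1,0,0.1],"twist":[0,-8.5,0],"grip":50},{"delta_pos":[2,0,0.2],"twist":[0,-17,0],"grip":50},{"delta_pos":[3,0,0.4],"twist":[0,-25.5,0],"grip":50},{"delta_pos":[3.9,0.5,0.4],"twist":[0,-34,0],"grip":50},{"delta_pos":[3.9,1.2,0.4],"twist":[0,-42.5,0],"grip":50}]' 30
python3 -m pendant '[{"delta_pos":[0,0,0],"twist":[0,-6.9,0],"grip":50},{"delta_pos":[0,0,0],"twist":[0,-6.9,0],"grip":50},{"delta_pos":[0,0,0],"twist":[0,-6.9,0],"grip":50},{"delta_pos":[0,0,0],"twist":[0,-6.9,0],"grip":50},{"delta_pos":[0,0,0],"twist":[0,-6.9,0],"grip":50}]' 30
python3 -c "
from h import *
look('w10')
go(600.2,41.9,70,-124)"
```

```text
time_s: 11.25
ee_pos: [599.7, 42.1, 70.9]
ee_rot: [-90.0, -0.0, -130.9]
force: [0.2, 0.7, 0.5]
gripper_width: 45.6
time_s: 11.75
ee_pos: [601.3, 40.7, 70.7]
ee_rot: [-90.0, 0.0, -124.5]
force: [-0.5, 0.5, 0.3]
gripper_width: 45.5
t 11.8 tcp [601.3  40.6  70.7] rpy [ -90.     0.  -124.5] w 45.8 F [ 0.5 -0.2  0.4] q [ 2.8 25.5 94.7 -0.  59.8 37.3]
  DELTA cm [-0.05, 0.07, -0.16] TWIST [-0.0, -0.5, -0.0] q6~ 38.0
```

View pics/w10.png

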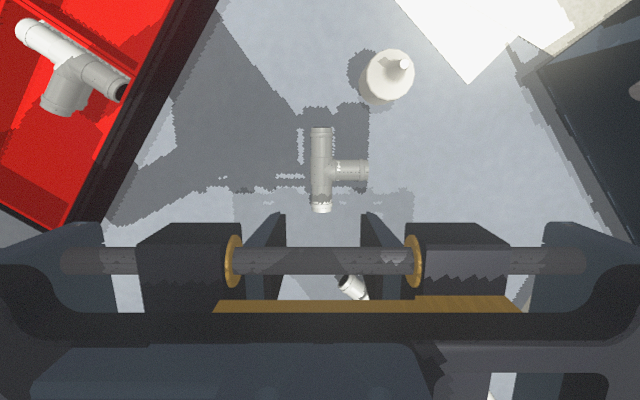

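```bash
python3 - <<'E'
from h import *
f=dict(np.load("pics/w10.npz"))
P=ray(f,[320,320,320],[132,170,208],15)[:,:2];print(P.round(1),proj(f,[[601.3,40.6,15]]))
a=P[0]-P[2];print(np.linalg.norm(a),np.degrees(np.arctan2(a[1],a[0])))
t=-a/np.linalg.norm(a);g=P[1]+30*t;print(g);go(g[0],g[1],-37,-124.5)
E
```

```text
[[635.3  94.8]
 [616.1  67. ]
 [595.8  37.5]] [[323.01266547 202.14997045]]
69.55364566814059 55.38227516918648
[599.09231782  42.35655202]
t 11.8 tcp [601.3  40.6  70.7] rpy [ -90.     0.  -124.5] w 45.8 F [ 0.5 -0.2  0.4] q [ 2.8 25.5 94.7 -0.  59.8 37.3]
  DELTA cm [-0.02, 10.77, -0.28] TWIST [-0.0, -0.0, -0.0] q6~ 38.5
```

```bash
python3 -m pendant '[{"delta_pos":[0,3,-0.2],"twist":[0,0,0],"grip":50},{"delta_pos":[0,6,-0.2],"twist":[0,0,0],"grip":50},{"delta_pos":[0,8.5,-0.2],"twist":[0,0,0],"grip":50},{"delta_pos":[0,10.7,-0.2],"twist":[0,0,0],"grip":50},{"delta_pos":[0,10.7,-0.2],"twist":[0,0,0],"grip":50}]' 40
python3 -m pendant '[{"delta_pos":[0,0,0],"twist":[0,0,0],"grip":50},{"delta_pos":[0,0,0],"twist":[0,0,0],"grip":0},{"delta_pos":[0,0,0],"twist":[0,0,0],"grip":0},{"delta_pos":[0,0,0],"twist":[0,0,0],"grip":0},{"delta_pos":[0,0,0],"twist":[0,0,0],"grip":0}]' 40
python3 -c "
from h import *
go(600,41,80,-124.5)"
```

```text
time_s: 12.3
ee_pos: [600.2, 41.5, -35.9]
ee_rot: [-90.0, 0.0, -124.5]
force: [-0.0, -0.3, -0.4]
gripper_width: 45.6
time_s: 12.8
ee_pos: [599.6, 41.5, -36.4]
ee_rot: [-90.0, 0.0, -124.5]
force: [-0.3, -0.5, 1.7]
gripper_width: 18.5
t 12.8 tcp [599.6  41.5 -36.4] rpy [ -90.     0.  -124.5] w 18.5 F [-0.3 -0.5  1.7] q [  2.9  32.2 101.2  -0.   46.5  37.4]
  DELTA cm [0.02, -11.64, 0.06] TWIST [-0.0, 0.0, -0.0] q6~ 38.4
```

```bash
python3 -m pendant '[{"delta_pos":[0,-4,0],"twist":[0,0,0],"grip":0},{"delta_pos":[0,-8,0],"twist":[0,0,0],"grip":0},{"delta_pos":[0,-12,0],"twist":[0,0,0],"grip":0},{"delta_pos":[0,-12,0],"twist":[0,0,0],"grip":0},{"delta_pos":[0,-12,0],"twist":[0,0,0],"grip":0}]' 40
python3 -c "
from h import *
go(434,185.7,90,-68.85)"
```

```text
time_s: 13.3
ee_pos: [599.7, 41.5, 84.1]
ee_rot: [-89.9, 0.0, -124.5]
force: [-0.1, -0.4, -1.0]
gripper_width: 18.2
t 13.3 tcp [599.7  41.5  84.1] rpy [ -89.9    0.  -124.5] w 18.2 F [-0.1 -0.4 -1. ] q [ 2.9 24.6 94.  -0.  61.3 37.4]
  DELTA cm [-2.5, -0.61, -21.82] TWIST [-0.1, -55.6, -0.0] q6~ 2.0
```

```bash
python3 -m pendant '[{"delta_pos":[-0.4,-0.1,-3.5],"twist":[0,-8,0],"grip":0},{"delta_pos":[-0.8,-0.2,-7],"twist":[0,-16,0],"grip":0},{"delta_pos":[-1.2,-0.4,-10.5],"twist":[0,-24,0],"grip":0},{"delta_pos":[-1.6,-0.5,-14],"twist":[0,-32,0],"grip":0},{"delta_pos":[-2,-0.6,-17.5],"twist":[0,-40,0],"grip":0}]' 40
python3 -c "
from h import *
go(434,185.7,90,-68.85)"
```

```text
time_s: 13.8
ee_pos: [463.9, 157.3, 87.5]
ee_rot: [-90.2, -0.1, -84.2]
force: [0.1, -0.1, -1.1]
gripper_width: 18.3
t 13.8 tcp [463.9 157.3  87.5] rpy [-90.2  -0.1 -84.2] w 18.3 F [ 0.1 -0.1 -1.1] q [ 17.4  15.4 108.   -0.   56.8  11.6]
  DELTA cm [-3.13, -0.24, -2.69] TWIST [0.3, -15.3, 0.0] q6~ 2.0
```

```bash
python3 -m pendant '[{"delta_pos":[-1.5,-0.2,-1.4],"twist":[0,-8,0],"grip":0},{"delta_pos":[-3.1,-0.2,-2.7],"twist":[0,-15.3,0],"grip":0},{"delta_pos":[-3.1,-0.2,-2.7],"twist":[0,-15.3,0],"grip":0},{"delta_pos":[-3.1,-0.2,-2.7],"twist":[0,-15.3,0],"grip":0},{"delta_pos":[-3.1,-0.2,-2.7],"twist":[0,-15.3,0],"grip":0}]' 40
cat >> h.py <<'E'
_ex=np.array([np.cos(np.radians(21.15)),np.sin(np.radians(21.15))]);_ey=np.array([-_ex[1],_ex[0]]);_c=np.array([510.55,298.15])
BINS={'elbow':_c+76*_ex+51*_ey,'adapter':_c+76*_ex-51*_ey,'clamp':_c-76*_ex+51*_ey,'tee':_c-76*_ex-51*_ey}
def draw(name,b):
    f=dict(np.load(f"pics/{name}.npz"));p=f['p'].copy()
    for h,k,(dx,dy) in((46,(0,255,0),(75,50)),(6.5,(255,255,0),(72.5,47.5))):
        uv=proj(f,[[*(BINS[b]+sx*dx*_ex+sy*dy*_ey),h] for sx,sy in((1,1),(1,-1),(-1,-1),(-1,1))])
        cv2.polylines(p,[uv.astype(int)],True,k,1)
    cv2.imwrite(f"pics/{name}_b.png",p[:,:,::-1])
E
python3 -c "
from h import *
look('w11');draw('w11','tee')
go(434,185.7,90,-68.85)"
```

```text
time_s: 14.3
ee_pos: [437.0, 184.7, 90.8]
ee_rot: [-90.1, -0.0, -69.3]
force: [0.2, -0.6, -0.5]
gripper_width: 18.5
t 14.35 tcp [437.2 184.7  91. ] rpy [-90.   -0.  -69.3] w 18.8 F [-0.3 -0.1  0. ] q [ 21.5  13.8 109.8  -0.   56.5   0.9]
  DELTA cm [-0.2, 0.1, -0.26] TWIST [0.0, -0.5, 0.0] q6~ 2.0
```

View pics/w11_b.png

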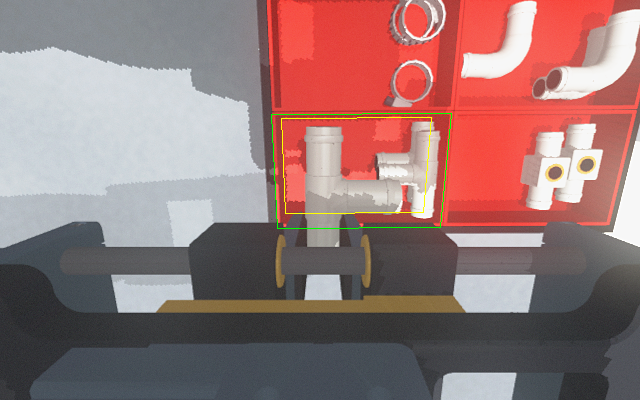

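```bash
python3 -c "
from h import *
go(431.6,184.8,-28.5,-68.85)"
python3 -m pendant '[{"delta_pos":[-0.1,0,-0.5],"twist":[0,-0.5,0],"grip":0},{"delta_pos":[-0.1,3,-0.5],"twist":[0,-0.5,0],"grip":0},{"delta_pos":[-0.1,6,-0.5],"twist":[0,-0.5,0],"grip":0},{"delta_pos":[-0.1,8,-0.5],"twist":[0,-0.5,0],"grip":0},{"delta_pos":[-0.1,8,-0.5],"twist":[0,-0.5,0],"grip":0}]' 40
python3 -c "
from h import *
look('w12');draw('w12','tee')
go(431.6,184.8,-28.5,-68.85)"
```

```text
t 14.35 tcp [437.2 184.7  91. ] rpy [-90.   -0.  -69.3] w 18.8 F [-0.3 -0.1  0. ] q [ 21.5  13.8 109.8  -0.   56.5   0.9]
  DELTA cm [-0.21, 11.95, -0.51] TWIST [0.0, -0.5, 0.0] q6~ 2.0
time_s: 14.85
ee_pos: [429.5, 183.2, 9.3]
ee_rot: [-90.4, -0.0, -68.7]
force: [-1.0, 0.2, -0.9]
gripper_width: 18.6
t 14.9 tcp [430.9 183.8  10.7] rpy [-90.2  -0.  -68.7] w 18.8 F [ 0.2  0.7 -0.5] q [ 21.7  19.3 116.3  -0.   44.6   0.4]
  DELTA cm [-0.07, 3.92, 0.12] TWIST [0.2, 0.1, 0.0] q6~ 2.0
```

View pics/w12_b.png

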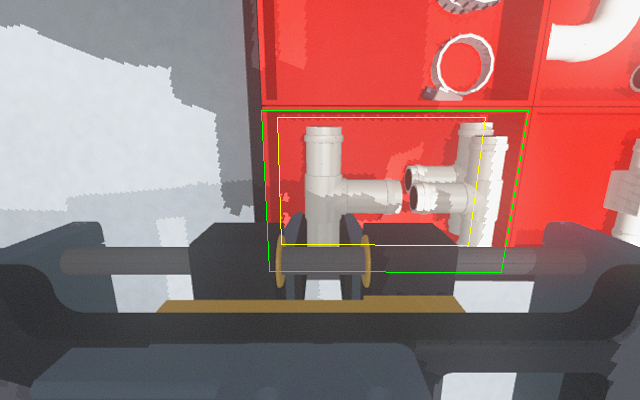

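```bash
python3 -m pendant '[{"delta_pos":[-0.1,1,0],"twist":[0,0,0],"grip":0},{"delta_pos":[-0.1,2,0],"twist":[0,0,0],"grip":0},{"delta_pos":[-0.1,3.2,0],"twist":[0,0,0],"grip":0},{"delta_pos":[-0.1,3.9,0],"twist":[0,0,0],"grip":0},{"delta_pos":[-0.1,3.9,0],"twist":[0,0,0],"grip":0}]' 40
python3 -m pendant '[{"delta_pos":[0,0,0],"twist":[0,0,0],"grip":0},{"delta_pos":[0,0,0],"twist":[0,0,0],"grip":30},{"delta_pos":[0,0,0],"twist":[0,0,0],"grip":30},{"delta_pos":[0,0,0],"twist":[0,0,0],"grip":30},{"delta_pos":[0,0,0],"twist":[0,0,0],"grip":30}]' 30
python3 -c "
from h import *
go(431.6,184.8,92,-68.85)"
```

```text
time_s: 15.4
ee_pos: [430.8, 185.2, -28.2]
ee_rot: [-90.1, -0.0, -68.7]
force: [-0.3, -0.3, 0.3]
gripper_width: 18.7
time_s: 15.9
ee_pos: [431.6, 185.5, -27.2]
ee_rot: [-90.0, -0.0, -68.7]
force: [0.1, 0.2, -0.9]
gripper_width: 27.7
t 15.9 tcp [431.6 185.5 -27.2] rpy [-90.   -0.  -68.7] w 27.7 F [ 0.1  0.2 -0.9] q [ 21.9  22.7 118.6  -0.   38.7   0.6]
  DELTA cm [0.07, -11.92, -0.02] TWIST [-0.0, 0.2, 0.0] q6~ 2.0
```

```bash
python3 -m pendant '[{"delta_pos":[0,-3,0],"twist":[0,0,0],"grip":30},{"delta_pos":[0,-7,0],"twist":[0,0,0],"grip":30},{"delta_pos":[0,-11,0],"twist":[0,0,0],"grip":30},{"delta_pos":[0,-12,0],"twist":[0,0,0],"grip":30},{"delta_pos":[0,-12,0],"twist":[0,0,0],"grip":30}]' 30
python3 -c "
from h import *
look('w13');draw('w13','tee')
go(581.5,-71.7,70,-74.7)"
```

```text
time_s: 16.4
ee_pos: [432.5, 185.9, 94.1]
ee_rot: [-89.8, -0.0, -68.7]
force: [-0.8, 0.1, 0.4]
gripper_width: 27.1
t 16.45 tcp [431.2 185.4  92.5] rpy [-90.   -0.  -68.7] w 27.6 F [-0.2 -0.2  0.3] q [ 21.9  13.2 110.3  -0.   56.4   0.6]
  DELTA cm [29.41, 2.26, 4.66] TWIST [-0.0, 6.0, 0.0] q6~ -22.3
```

View pics/w13_b.png

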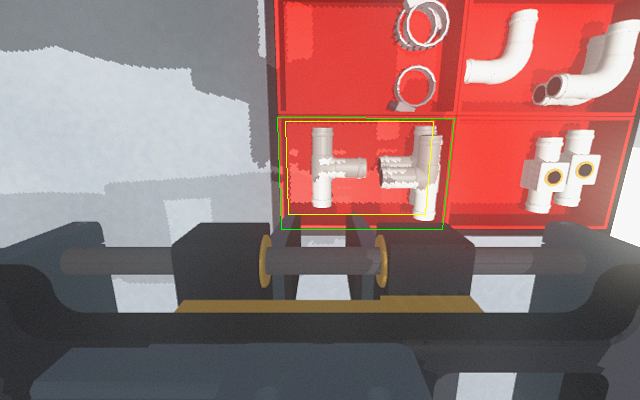

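```bash
python3 -m pendant '[{"delta_pos":[4.9,0.2,0.7],"twist":[0,1,0],"grip":50},{"delta_pos":[9.8,0.5,1.4],"twist":[0,2,0],"grip":50},{"delta_pos":[14.7,1,2.3],"twist":[0,3,0],"grip":50},{"delta_pos":[19.6,1.5,3.1],"twist":[0,4,0],"grip":50},{"delta_pos":[24.5,2,3.9],"twist":[0,5,0],"grip":50}]' 30
python3 -m pendant '[{"delta_pos":[4.9,0.2,0.7],"twist":[0,1,0],"grip":50},{"delta_pos":[4.9,0.2,0.7],"twist":[0,1,0],"grip":50},{"delta_pos":[4.9,0.2,0.7],"twist":[0,1,0],"grip":50},{"delta_pos":[4.9,0.2,0.7],"twist":[0,1,0],"grip":50},{"delta_pos":[4.9,0.2,0.7],"twist":[0,1,0],"grip":50}]' 30
python3 -c "
from h import *
look('w14')
go(581.5,-71.7,70,-74.7)"
```

```text
time_s: 16.95
ee_pos: [555.8, -30.4, 69.8]
ee_rot: [-90.2, 0.1, -73.7]
force: [0.8, 1.3, 0.7]
gripper_width: 45.5
time_s: 17.45
ee_pos: [576.2, -72.2, 70.0]
ee_rot: [-90.1, 0.0, -74.6]
force: [0.5, 0.1, 0.2]
gripper_width: 45.4
t 17.5 tcp [576.5 -72.3  70.3] rpy [-90.    0.  -74.6] w 45.6 F [ 0.   0.2 -0.9] q [ -8.3  23.8  97.7   0.   58.6 -23.7]
  DELTA cm [0.08, 0.03, 0.5] TWIST [0.0, 0.1, -0.0] q6~ -22.3
```

View pics/w14.png

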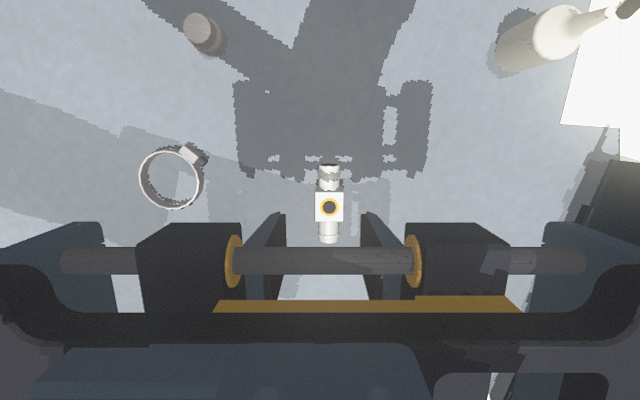

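```bash
python3 - <<'E'
from h import *
f=dict(np.load("pics/w14.npz"));W=cloud(f)
P=ray(f,[329],[207],26)[:,:2];print(P,W[200,322])
Q=ray(f,[329,329],[168,240],13)[:,:2];print(Q,Q.mean(0))
go(*P[0],-37,-74.7)
cv2.imwrite("pics/w14c.png",cv2.resize(f['p'][150:260,260:400],None,fx=5,fy=5)[:,:,::-1])
E
```

```text
[[582.51824528 -72.23168466]] [574.66310601 -67.33594418  27.36323058]
[[ 573.72363129  -40.09269832]
 [ 592.73787231 -107.57705872]] [583.2307518  -73.83487852]
t 17.5 tcp [576.5 -72.3  70.3] rpy [-90.    0.  -74.6] w 45.6 F [ 0.   0.2 -0.9] q [ -8.3  23.8  97.7   0.   58.6 -23.7]
  DELTA cm [0.16, 10.73, 0.59] TWIST [0.0, 0.1, -0.0] q6~ -22.4
```

View pics/w14c.png

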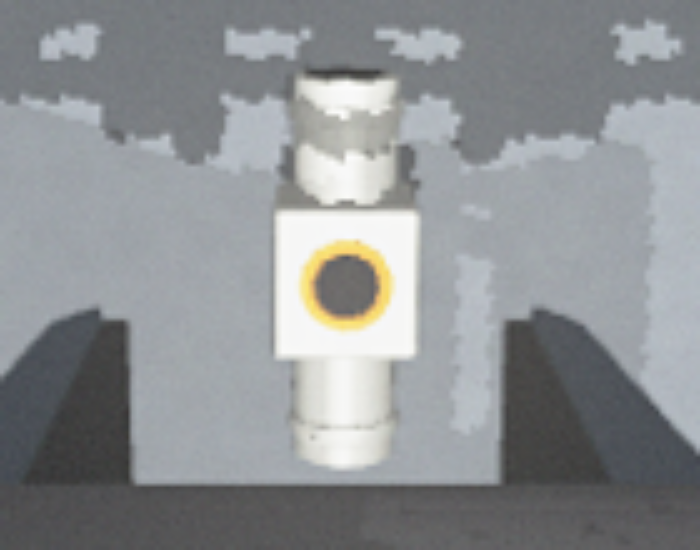

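```bash
python3 -m pendant '[{"delta_pos":[0.2,1,0.5],"twist":[0,0,0],"grip":50},{"delta_pos":[0.2,5,0.5],"twist":[0,0,0],"grip":50},{"delta_pos":[0.2,8.5,0.5],"twist":[0,0,0],"grip":50},{"delta_pos":[0.2,10.7,0.5],"twist":[0,0,0],"grip":50},{"delta_pos":[0.2,10.7,0.5],"twist":[0,0,0],"grip":50}]' 40
python3 -m pendant '[{"delta_pos":[0,0,0],"twist":[0,0,0],"grip":50},{"delta_pos":[0,0,0],"twist":[0,0,0],"grip":0},{"delta_pos":[0,0,0],"twist":[0,0,0],"grip":0},{"delta_pos":[0,0,0],"twist":[0,0,0],"grip":0},{"delta_pos":[0,0,0],"twist":[0,0,0],"grip":0}]' 40
python3 -c "
from h import *
print(BINS)
t=BINS['adapter']-30*_ex
go(*t,90,-68.85)"
```

```text
time_s: 18.0
ee_pos: [582.8, -73.7, -36.1]
ee_rot: [-90.0, -0.0, -74.6]
force: [0.6, 0.6, 0.5]
gripper_width: 45.5
time_s: 18.5
ee_pos: [582.7, -74.2, -36.4]
ee_rot: [-90.0, -0.0, -74.7]
force: [-0.3, 0.9, 3.1]
gripper_width: 25.8
{'elbow': array([563.02921361, 373.13621299]), 'adapter': array([599.83191791, 278.00703263]), 'clamp': array([421.26808209, 318.29296737]), 'tee': array([458.07078639, 223.16378701])}Traceback (most recent call last):
  File "<string>", line 4, in <module>
    t=BINS['adapter']-30*_ex
                         ^^^
NameError: name '_ex' is not defined. Did you mean: 'hex'?
```

```bash
python3 -m pendant '[{"delta_pos":[0,-4,0],"twist":[0,0,0],"grip":0},{"delta_pos":[0,-8,0],"twist":[0,0,0],"grip":0},{"delta_pos":[0,-12,0],"twist":[0,0,0],"grip":0},{"delta_pos":[0,-12,0],"twist":[0,0,0],"grip":0},{"delta_pos":[0,-12,0],"twist":[0,0,0],"grip":0}]' 40
python3 -c "
from h import *
go(571.8,267.2,90,-68.85)"
```

```text
time_s: 19.0
ee_pos: [582.7, -74.3, 83.8]
ee_rot: [-90.0, -0.0, -74.7]
force: [0.3, -0.2, -2.0]
gripper_width: 25.8
t 19.0 tcp [582.7 -74.3  83.8] rpy [-90.   -0.  -74.7] w 25.8 F [ 0.3 -0.2 -2. ] q [ -8.4  23.5  95.9  -0.   60.5 -23.7]
  DELTA cm [-33.23, -0.63, 7.97] TWIST [-0.0, -5.8, 0.0] q6~ 3.9
```

```bash
python3 -m pendant '[{"delta_pos":[-4,0,1],"twist":[0,-1,0],"grip":0},{"delta_pos":[-8.5,0,2],"twist":[0,-2,0],"grip":0},{"delta_pos":[-13,-0.2,3],"twist":[0,-3,0],"grip":0},{"delta_pos":[-17.5,-0.3,4],"twist":[0,-4,0],"grip":0},{"delta_pos":[-22,-0.5,5.2],"twist":[0,-5,0],"grip":0}]' 40
python3 -c "
from h import *
go(571.8,267.2,90,-68.85)"
```

```text
time_s: 19.5
ee_pos: [572.5, 152.8, 85.9]
ee_rot: [-90.3, 0.0, -69.7]
force: [0.9, 0.2, -1.8]
gripper_width: 25.8
t 19.5 tcp [572.5 152.8  85.9] rpy [-90.3   0.  -69.7] w 25.8 F [ 0.9  0.2 -1.8] q [13.8 24.  94.7 -0.  61.6 -6.5]
  DELTA cm [-10.75, -0.43, 3.91] TWIST [0.3, -0.8, -0.0] q6~ 3.9
```

```bash
python3 -m pendant '[{"delta_pos":[-4,0,1.4],"twist":[0,-0.8,0],"grip":0},{"delta_pos":[-8,0,2.9],"twist":[0,-0.8,0],"grip":0},{"delta_pos":[-10.7,0,3.9],"twist":[0,-0.8,0],"grip":0},{"delta_pos":[-10.7,0,3.9],"twist":[0,-0.8,0],"grip":0},{"delta_pos":[-10.7,0,3.9],"twist":[0,-0.8,0],"grip":0}]' 40
python3 -c "
from h import *
look('w15');draw('w15','adapter')
go(571.8,267.2,-28.5,-68.85)"
```

```text
time_s: 20.0
ee_pos: [572.6, 265.2, 86.1]
ee_rot: [-90.3, -0.1, -68.8]
force: [-0.1, -0.9, 0.1]
gripper_width: 25.4
t 20.05 tcp [572.9 264.4  86.6] rpy [-90.2  -0.1 -68.9] w 25.7 F [ 0.5 -0.6 -0.9] q [23.8 27.2 89.2 -0.  63.8  2.7]
  DELTA cm [-0.31, 11.51, 0.04] TWIST [0.2, -0.0, 0.0] q6~ 3.9
```

View pics/w15_b.png

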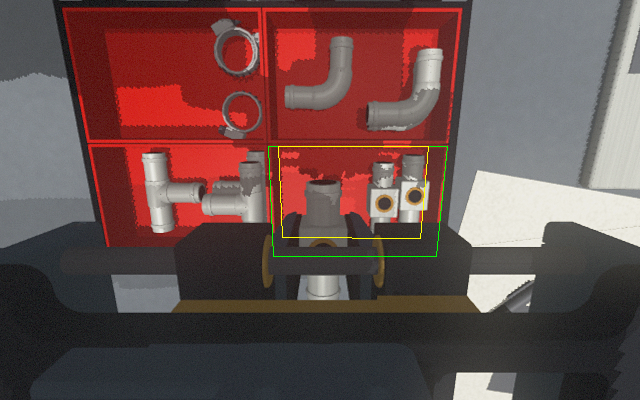

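```bash
python3 -m pendant '[{"delta_pos":[-0.3,0,0],"twist":[0,0,0],"grip":0},{"delta_pos":[-0.3,3,0],"twist":[0,0,0],"grip":0},{"delta_pos":[-0.3,6,0],"twist":[0,0,0],"grip":0},{"delta_pos":[-0.3,7.3,0],"twist":[0,0,0],"grip":0},{"delta_pos":[-0.3,7.3,0],"twist":[0,0,0],"grip":0}]' 40
python3 -c "
from h import *
look('w16');draw('w16','adapter')
go(571.8,267.2,-28.5,-68.85)"
```

```text
time_s: 20.55
ee_pos: [571.6, 266.8, 13.5]
ee_rot: [-90.3, -0.0, -69.0]
force: [-0.0, 0.1, -1.2]
gripper_width: 25.6
t 20.6 tcp [572.9 267.6  15.2] rpy [-90.1  -0.  -68.9] w 26.0 F [-0.1 -0.3 -1.2] q [24.  31.1 93.9 -0.  55.1  2.9]
  DELTA cm [-0.01, 4.37, -0.11] TWIST [0.1, -0.1, 0.0] q6~ 3.9
```

View pics/w16_b.png

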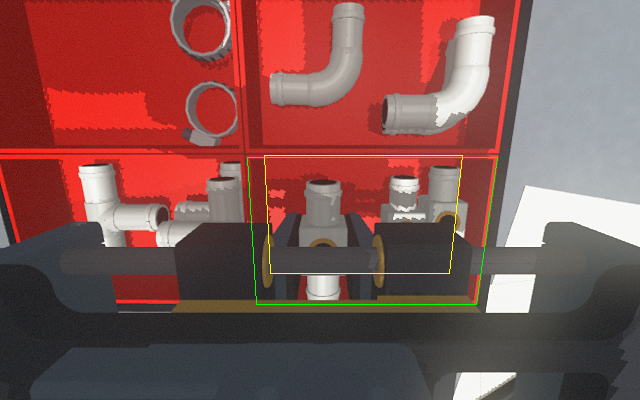

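Clear; go down and release.

```bash
python3 -m pendant '[{"delta_pos":[0,1.5,-0.1],"twist":[0,0,0],"grip":0},{"delta_pos":[0,3,-0.1],"twist":[0,0,0],"grip":0},{"delta_pos":[0,3.9,-0.1],"twist":[0,0,0],"grip":0},{"delta_pos":[0,4.3,-0.1],"twist":[0,0,0],"grip":0},{"delta_pos":[0,4.3,-0.1],"twist":[0,0,0],"grip":0}]' 40
python3 -m pendant '[{"delta_pos":[0,0,0],"twist":[0,0,0],"grip":0},{"delta_pos":[0,0,0],"twist":[0,0,0],"grip":38},{"delta_pos":[0,0,0],"twist":[0,0,0],"grip":38},{"delta_pos":[0,0,0],"twist":[0,0,0],"grip":38},{"delta_pos":[0,0,0],"twist":[0,0,0],"grip":38}]' 30
python3 -m pendant '[{"delta_pos":[0,-3,0],"twist":[0,0,0],"grip":38},{"delta_pos":[0,-7,0],"twist":[0,0,0],"grip":38},{"delta_pos":[0,-11,0],"twist":[0,0,0],"grip":38},{"delta_pos":[0,-12,0],"twist":[0,0,0],"grip":38},{"delta_pos":[0,-12,0],"twist":[0,0,0],"grip":38}]' 30
python3 -c "
from h import *
look('w17');draw('w17','adapter')
go(452,-223,70,-135)"
```

```text
time_s: 21.1
ee_pos: [572.4, 268.0, -27.1]
ee_rot: [-90.0, -0.0, -68.9]
force: [0.9, -0.1, -0.1]
gripper_width: 25.7
time_s: 21.6
ee_pos: [572.2, 268.0, -27.2]
ee_rot: [-90.0, -0.0, -68.9]
force: [-0.1, 0.6, -0.2]
gripper_width: 34.7
time_s: 22.1
ee_pos: [573.3, 268.5, 94.8]
ee_rot: [-89.7, 0.0, -68.9]
force: [-0.1, -0.5, -0.7]
gripper_width: 34.7
t 22.15 tcp [572.  267.9  92.6] rpy [-90.   -0.  -68.9] w 34.6 F [-0.7 -0.1 -0.5] q [24.1 26.8 88.9 -0.  64.3  3. ]
  DELTA cm [41.48, 2.25, -28.87] TWIST [-0.0, 66.1, -0.0] q6~ 18.7
```

View pics/w17_b.png

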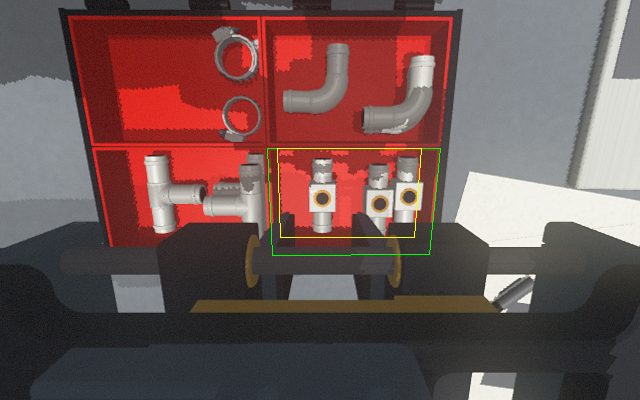

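```bash
python3 -c "
from h import *
go(450,-221,70,-44.6)"
python3 -m pendant '[{"delta_pos":[4.2,0.2,-2.4],"twist":[0,-2.5,0],"grip":60},{"delta_pos":[8.4,0.5,-4.8],"twist":[0,-5,0],"grip":60},{"delta_pos":[12.6,0.8,-7.2],"twist":[0,-7.5,0],"grip":60},{"delta_pos":[16.8,1,-9.6],"twist":[0,-10,0],"grip":60},{"delta_pos":[21,1.2,-12],"twist":[0,-12.5,0],"grip":60}]' 20
python3 -c "
from h import *
go(450,-221,70,-44.6)"
```

```text
t 22.15 tcp [572.  267.9  92.6] rpy [-90.   -0.  -68.9] w 34.6 F [-0.7 -0.1 -0.5] q [24.1 26.8 88.9 -0.  64.3  3. ]
  DELTA cm [41.22, 2.25, -28.99] TWIST [-0.0, -24.3, 0.0] q6~ -71.6
time_s: 22.65
ee_pos: [533.4, 27.1, 78.1]
ee_rot: [-90.2, 0.1, -56.3]
force: [0.2, -0.2, -0.6]
gripper_width: 54.7
t 22.65 tcp [533.4  27.1  78.1] rpy [-90.2   0.1 -56.3] w 54.7 F [ 0.2 -0.2 -0.6] q [  1.7  19.6 103.2  -0.   57.4 -32.1]
  DELTA cm [16.0, 0.86, -20.71] TWIST [0.2, -11.7, -0.2] q6~ -71.6
```

```bash
python3 -m pendant '[{"delta_pos":[2.9,0.2,-3.8],"twist":[0,-2,0],"grip":60},{"delta_pos":[5.8,0.4,-7.5],"twist":[0,-4.5,0],"grip":60},{"delta_pos":[8.8,0.5,-11.5],"twist":[0,-7,0],"grip":60},{"delta_pos":[11.8,0.7,-15.3],"twist":[0,-9.5,0],"grip":60},{"delta_pos":[14.8,0.8,-19],"twist":[0,-11.7,0],"grip":60}]' 20
python3 -m pendant '[{"delta_pos":[0.6,0,-0.8],"twist":[0,0,0],"grip":60},{"delta_pos":[0.6,0,-0.8],"twist":[0,0,0],"grip":60},{"delta_pos":[0.6,0,-0.8],"twist":[0,0,0],"grip":60},{"delta_pos":[0.6,0,-0.8],"twist":[0,0,0],"grip":60},{"delta_pos":[0.6,0,-0.8],"twist":[0,0,0],"grip":60}]' 20
python3 -c "
from h import *
look('w18')
go(450,-221,70,-44.6)"
```

```text
time_s: 23.15
ee_pos: [456.8, -200.5, 70.3]
ee_rot: [-90.1, 0.2, -44.6]
force: [1.1, 0.1, 0.7]
gripper_width: 54.6
time_s: 23.65
ee_pos: [458.4, -208.1, 72.3]
ee_rot: [-90.0, 0.0, -44.6]
force: [0.6, 0.4, -0.4]
gripper_width: 55.0
t 23.7 tcp [ 458.4 -208.3   72.5] rpy [-90.    0.  -44.6] w 54.3 F [0.4 0.6 0.8] q [-25.7  17.4 107.7   0.   54.9 -71.2]
  DELTA cm [0.29, 0.25, -1.5] TWIST [0.0, 0.0, -0.0] q6~ -71.6
```

View pics/w18.png

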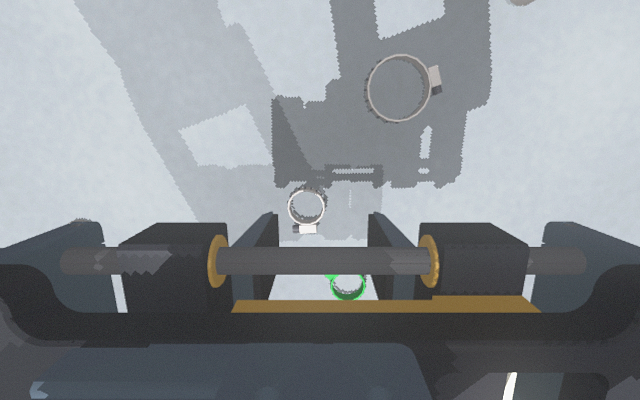

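```bash
python3 - <<'E'
from h import *
f=dict(np.load("pics/w18.npz"))
P=ray(f,[306,288,325,306,306],[206,206,206,188,231],12)[:,:2];print(P.round(1), np.linalg.norm(P[1]-P[2]))
g=P[0]-3*np.array([np.cos(np.radians(-44.6)),np.sin(np.radians(-44.6))]);print(g)
go(g[0],g[1],-38,-44.6)
cv2.imwrite("pics/w18c.png",cv2.resize(f['p'][170:310,230:400],None,fx=4.5,fy=4.5)[:,:,::-1])
E
```

```text
[[ 451.7 -222.8]
 [ 439.7 -235.1]
 [ 464.4 -209.9]
 [ 439.4 -210.4]
 [ 469.5 -240.8]] 35.301089822530365
[ 449.60049757 -220.73371883]
t 23.7 tcp [ 458.4 -208.3   72.5] rpy [-90.    0.  -44.6] w 54.3 F [0.4 0.6 0.8] q [-25.7  17.4 107.7   0.   54.9 -71.2]
  DELTA cm [0.25, 11.05, -1.5] TWIST [0.0, 0.0, -0.0] q6~ -71.5
```

View pics/w18c.png

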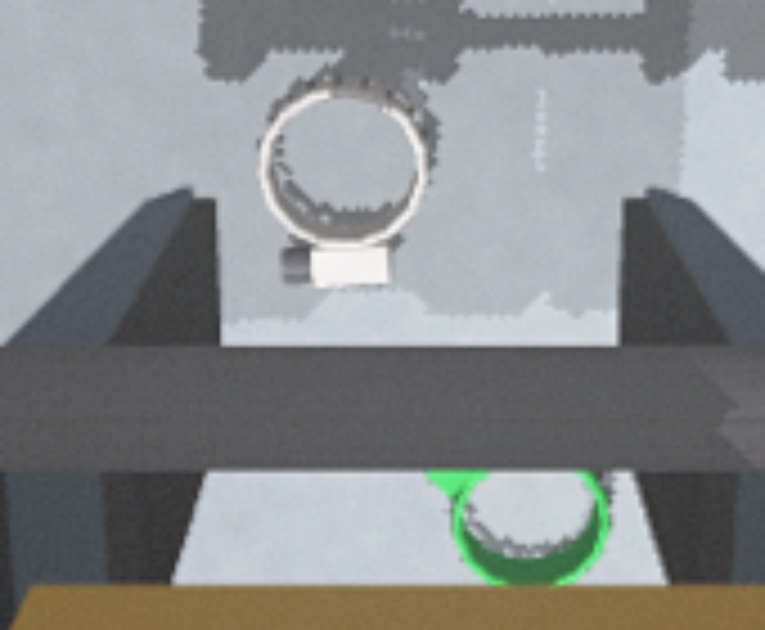

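```bash
python3 -m pendant '[{"delta_pos":[0.2,1,-1.5],"twist":[0,0,0],"grip":60},{"delta_pos":[0.2,4,-1.5],"twist":[0,0,0],"grip":60},{"delta_pos":[0.2,7,-1.5],"twist":[0,0,0],"grip":60},{"delta_pos":[0.2,7,-1.5],"twist":[0,0,0],"grip":60},{"delta_pos":[0.2,7,-1.5],"twist":[0,0,0],"grip":60}]' 20
python3 -c "
from h import *
look('w19')
f=dict(np.load('pics/w19.npz'));print(proj(f,[[449.6,-220.7,12],[451.7,-222.8,12]]))
cv2.imwrite('pics/w19c.png',cv2.resize(f['p'][170:310,230:400],None,fx=4.5,fy=4.5)[:,:,::-1])
go(449.6,-220.7,-38,-44.6)"
```

```text
time_s: 24.2
ee_pos: [448.4, -221.7, 2.4]
ee_rot: [-90.0, 0.1, -44.7]
force: [0.6, 0.2, 0.9]
gripper_width: 54.5
[[323.71187247 224.27429926]
 [323.68409834 228.19636643]]
t 24.25 tcp [ 449.4 -222.1    3.2] rpy [-90.   -0.1 -44.7] w 55.2 F [-0.2  0.3 -0.2] q [-27.6  22.2 112.8  -0.   44.9 -72.9]
  DELTA cm [-0.09, 4.12, 0.12] TWIST [-0.0, -0.1, 0.1] q6~ -71.5
```

View pics/w19c.png

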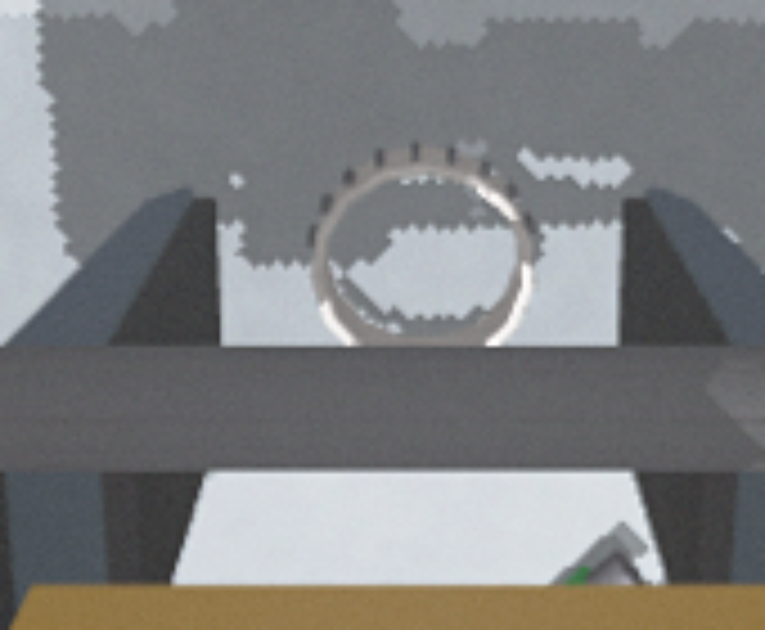

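```bash
python3 -m pendant '[{"delta_pos":[-0.1,2,0],"twist":[0,0,0],"grip":60},{"delta_pos":[-0.1,3.5,0],"twist":[0,0,0],"grip":60},{"delta_pos":[-0.1,4.1,0],"twist":[0,0,0],"grip":60},{"delta_pos":[-0.1,4.1,0],"twist":[0,0,0],"grip":60},{"delta_pos":[-0.1,4.1,0],"twist":[0,0,0],"grip":60}]' 20
python3 -m pendant '[{"delta_pos":[0,0,0],"twist":[0,0,0],"grip":20},{"delta_pos":[0,0,0],"twist":[0,0,0],"grip":20},{"delta_pos":[0,0,0],"twist":[0,0,0],"grip":20},{"delta_pos":[0,0,0],"twist":[0,0,0],"grip":20},{"delta_pos":[0,0,0],"twist":[0,0,0],"grip":20}]' 20
python3 -c "
from h import *
go(395.2,308.2,90,21.15)"
```

```text
time_s: 24.75
ee_pos: [449.2, -221.5, -36.4]
ee_rot: [-90.0, -0.1, -44.7]
force: [-1.5, 0.7, 6.5]
gripper_width: 54.8
time_s: 25.25
ee_pos: [449.8, -222.0, -36.4]
ee_rot: [-90.0, -0.2, -44.7]
force: [-0.4, -0.2, 6.3]
gripper_width: 34.6
t 25.25 tcp [ 449.8 -222.   -36.4] rpy [-90.   -0.2 -44.7] w 34.6 F [-0.4 -0.2  6.3] q [-27.6  25.5 115.1  -0.   39.1 -72.9]
  DELTA cm [-41.1, -12.78, 33.88] TWIST [0.1, -65.8, 0.2] q6~ -73.2
```

```bash
python3 -m pendant '[{"delta_pos":[0,-3,0],"twist":[0,0,0],"grip":20},{"delta_pos":[0,-7,0],"twist":[0,0,0],"grip":20},{"delta_pos":[0,-11,0],"twist":[0,0,0],"grip":20},{"delta_pos":[0,-12,0],"twist":[0,0,0],"grip":20},{"delta_pos":[0,-12,0],"twist":[0,0,0],"grip":20}]' 20
python3 -c "
from h import *
look('w20')
go(395.2,308.2,90,21.15)"
```

```text
time_s: 25.75
ee_pos: [449.9, -221.7, 84.1]
ee_rot: [-89.9, -0.3, -44.7]
force: [0.4, -0.1, -1.0]
gripper_width: 34.1
t 25.8 tcp [ 448.5 -221.    82.3] rpy [-90.   -0.1 -44.7] w 34.8 F [ 0.2 -0.1 -1.2] q [-27.6  16.4 107.5  -0.   56.  -72.9]
  DELTA cm [-41.01, -0.84, 33.88] TWIST [0.0, -65.8, 0.1] q6~ -73.2
```

View pics/w20.png

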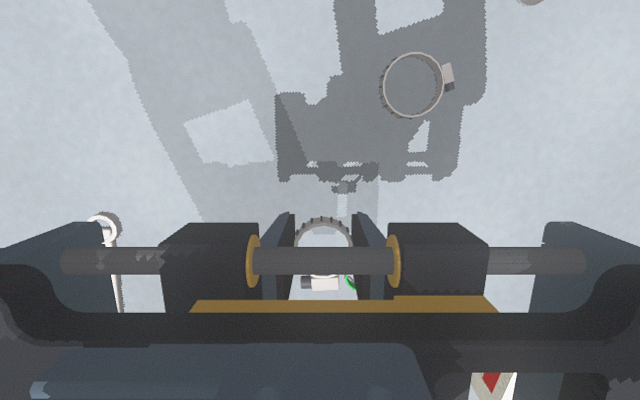

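```bash
python3 -m pendant '[{"delta_pos":[-3.5,0,2.9],"twist":[0,-7,0],"grip":20},{"delta_pos":[-7,-0.1,5.8],"twist":[0,-14,0],"grip":20},{"delta_pos":[-10.5,-0.2,8.7],"twist":[0,-21,0],"grip":20},{"delta_pos":[-14,-0.3,11.6],"twist":[0,-28,0],"grip":20},{"delta_pos":[-17.5,-0.4,14.5],"twist":[0,-35,0],"grip":20}]' 20
python3 -c "
from h import *
go(395.2,308.2,90,21.15)"
```

```text
time_s: 26.3
ee_pos: [423.9, 6.8, 83.9]
ee_rot: [-90.0, 0.2, -9.4]
force: [0.7, 0.6, -0.5]
gripper_width: 34.7
t 26.3 tcp [423.9   6.8  83.9] rpy [-90.    0.2  -9.4] w 34.7 F [ 0.7  0.6 -0.5] q [ -0.6  10.1 116.1  -0.   54.  -81.2]
  DELTA cm [-7.78, -0.6, 29.26] TWIST [-0.0, -30.6, -0.2] q6~ -73.2
```

```bash
python3 -m pendant '[{"delta_pos":[-1,-0.1,4.2],"twist":[0,-6,0],"grip":20},{"delta_pos":[-2.1,-0.2,8.2],"twist":[0,-12,0],"grip":20},{"delta_pos":[-3.2,-0.3,12.2],"twist":[0,-18,0],"grip":20},{"delta_pos":[-4.3,-0.4,16.4],"twist":[0,-24,0],"grip":20},{"delta_pos":[-5.4,-0.5,20.5],"twist":[0,-30,0],"grip":20}]' 20
python3 -c "
from h import *
go(395.2,308.2,90,21.15)"
```

```text
time_s: 26.8
ee_pos: [405.4, 217.6, 88.8]
ee_rot: [-90.0, 0.2, 20.6]
force: [0.5, -0.5, -0.3]
gripper_width: 34.6
t 26.8 tcp [405.4 217.6  88.8] rpy [-90.    0.2  20.6] w 34.6 F [ 0.5 -0.5 -0.3] q [ 26.8  12.8 111.5  -0.   55.8 -83.8]
  DELTA cm [2.23, -0.14, 8.84] TWIST [0.0, -0.6, -0.2] q6~ -73.2
```

```bash
python3 -m pendant '[{"delta_pos":[1,-0.1,4],"twist":[0,-0.6,0],"grip":20},{"delta_pos":[2.2,-0.1,8.8],"twist":[0,-0.6,0],"grip":20},{"delta_pos":[2.2,-0.1,8.8],"twist":[0,-0.6,0],"grip":20},{"delta_pos":[2.2,-0.1,8.8],"twist":[0,-0.6,0],"grip":20},{"delta_pos":[2.2,-0.1,8.8],"twist":[0,-0.6,0],"grip":20}]' 20
python3 -c "
from h import *
look('w21');draw('w21','clamp')
look('t21','top')
go(395.2,308.2,-28.5,21.15)"
```

```text
time_s: 27.3
ee_pos: [396.3, 305.1, 90.2]
ee_rot: [-90.1, 0.2, 20.9]
force: [-0.1, -0.6, -0.4]
gripper_width: 34.9
t 27.4 tcp [397.  305.   90.9] rpy [-90.    0.1  20.8] w 34.6 F [-0.6 -0.6  0.2] q [ 36.2  16.  106.6  -0.   57.5 -74.6]
  DELTA cm [-0.04, 11.94, 0.37] TWIST [0.0, -0.3, -0.1] q6~ -73.2
```

View pics/w21_b.png

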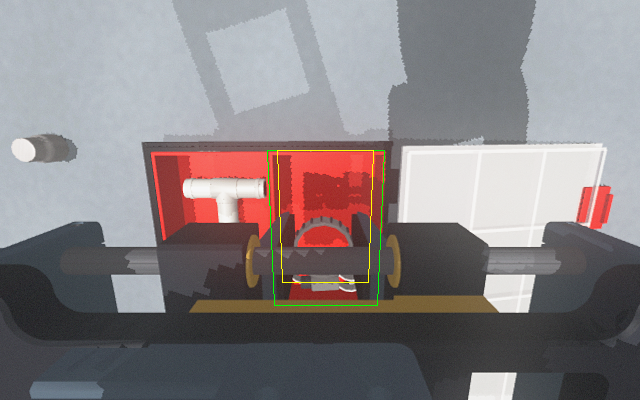

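```bash
python3 -m pendant '[{"delta_pos":[-0.5,0,0.35],"twist":[0,-0.3,0],"grip":20},{"delta_pos":[-0.5,3,0.35],"twist":[0,-0.3,0],"grip":20},{"delta_pos":[-0.5,6,0.35],"twist":[0,-0.3,0],"grip":20},{"delta_pos":[-0.5,7.5,0.35],"twist":[0,-0.3,0],"grip":20},{"delta_pos":[-0.5,7.5,0.35],"twist":[0,-0.3,0],"grip":20}]' 20
python3 -c "
from h import *
look('w22');draw('w22','clamp')
go(391,306.5,-28.5,21.15)"
```

```text
time_s: 27.9
ee_pos: [389.5, 306.2, 14.7]
ee_rot: [-90.1, 0.3, 21.1]
force: [0.3, -1.0, -0.7]
gripper_width: 34.3
t 27.95 tcp [390.6 307.2  16.1] rpy [-90.    0.1  21.2] w 34.2 F [ 0.1 -0.5  0.3] q [ 36.9  21.  112.4  -0.   46.8 -74.3]
  DELTA cm [0.02, 4.46, -0.07] TWIST [0.0, 0.0, -0.1] q6~ -73.1
```

View pics/w22_b.png

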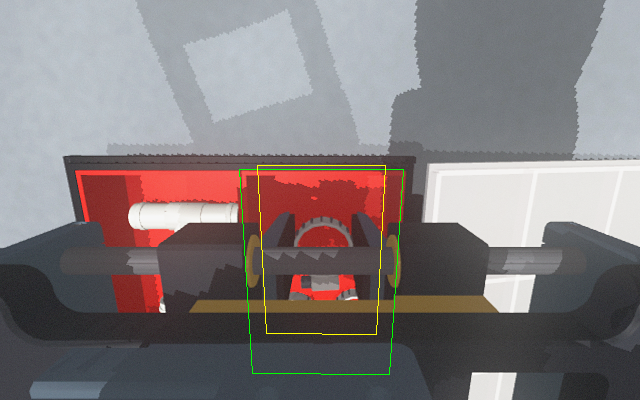

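```bash
python3 -m pendant '[{"delta_pos":[0,1.5,0],"twist":[0,0,0],"grip":20},{"delta_pos":[0,3,0],"twist":[0,0,0],"grip":20},{"delta_pos":[0,4,0],"twist":[0,0,0],"grip":20},{"delta_pos":[0,4.4,0],"twist":[0,0,0],"grip":20},{"delta_pos":[0,4.4,0],"twist":[0,0,0],"grip":20}]' 20
python3 -m pendant '[{"delta_pos":[0,0,0],"twist":[0,0,0],"grip":20},{"delta_pos":[0,0,0],"twist":[0,0,0],"grip":47},{"delta_pos":[0,0,0],"twist":[0,0,0],"grip":47},{"delta_pos":[0,0,0],"twist":[0,0,0],"grip":47},{"delta_pos":[0,0,0],"twist":[0,0,0],"grip":47}]' 20
python3 -m pendant '[{"delta_pos":[0,-2,0],"twist":[0,0,0],"grip":47},{"delta_pos":[0,-5,0],"twist":[0,0,0],"grip":47},{"delta_pos":[0,-9,0],"twist":[0,0,0],"grip":47},{"delta_pos":[0,-12,0],"twist":[0,0,0],"grip":47},{"delta_pos":[0,-12,0],"twist":[0,0,0],"grip":47}]' 20
python3 -c "
from h import *
go(430,20,140,-69)"
```

```text
time_s: 28.45
ee_pos: [391.4, 308.1, -27.3]
ee_rot: [-90.0, -0.0, 21.2]
force: [-0.1, 0.6, 0.6]
gripper_width: 34.5
time_s: 28.95
ee_pos: [391.4, 308.1, -27.3]
ee_rot: [-90.0, -0.0, 21.2]
force: [0.4, -0.0, -0.1]
gripper_width: 42.9
time_s: 29.45
ee_pos: [393.9, 310.1, 96.7]
ee_rot: [-89.9, -0.5, 21.2]
force: [-0.6, -0.0, 0.4]
gripper_width: 42.9
t 29.45 tcp [393.9 310.1  96.7] rpy [-89.9  -0.5  21.2] w 42.9 F [-0.6 -0.   0.4] q [ 36.9  15.4 106.5  -0.   57.6 -74.3]
  DELTA cm [-7.09, -4.46, -28.34] TWIST [-0.5, 90.2, 0.3] q6~ -18.3
```

```bash
python3 -m pendant '[{"delta_pos":[-1.5,-2,-4.5],"twist":[0,8.5,0],"grip":47},{"delta_pos":[-3,-3,-9],"twist":[0,17,0],"grip":47},{"delta_pos":[-4.5,-5,-13.5],"twist":[0,25.5,0],"grip":47},{"delta_pos":[-5,-6,-18],"twist":[0,34,0],"grip":47},{"delta_pos":[-5,-8,-22],"twist":[0,42.5,0],"grip":47}]' 20
python3 -m pendant '[{"delta_pos":[-1,0,0],"twist":[0,8.5,0],"grip":47},{"delta_pos":[-1,0,0],"twist":[0,17,0],"grip":47},{"delta_pos":[-1,0,0],"twist":[0,25.5,0],"grip":47},{"delta_pos":[-1,0,0],"twist":[0,34,0],"grip":47},{"delta_pos":[-1,0,0],"twist":[0,42.5,0],"grip":47}]' 20
python3 -c "
from h import *
look('w23');look('t23','top');look('s23','side')
p=dict(np.load('pics/t23.npz'))['p']
cv2.imwrite('pics/t23c.png',cv2.resize(p[130:290,145:485],None,fx=2.3,fy=2.3,interpolation=2)[:,:,::-1])
go(430,20,140,-69)"
```

```text
time_s: 29.95
ee_pos: [422.3, 82.6, 171.5]
ee_rot: [-90.1, 0.2, -21.7]
force: [0.8, 0.5, -0.2]
gripper_width: 42.9
time_s: 30.45
ee_pos: [414.2, 88.3, 171.5]
ee_rot: [-90.1, 0.0, -64.2]
force: [0.4, -0.9, -0.3]
gripper_width: 43.3
t 30.6 tcp [414.4  88.4 171.7] rpy [-90.1   0.  -63.6] w 43.2 F [-0.1  0.1 -0.6] q [ 10.5   4.9 108.1  -0.   67.1 -15.9]
  DELTA cm [6.83, 3.17, -1.64] TWIST [0.1, 5.4, -0.0] q6~ -18.3
```

View pics/w23.png

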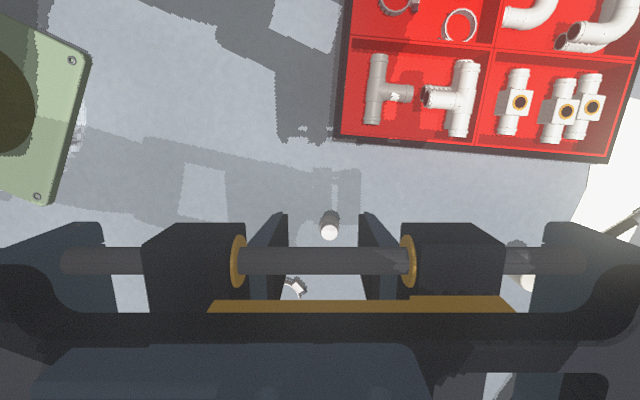

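View pics/t23c.png

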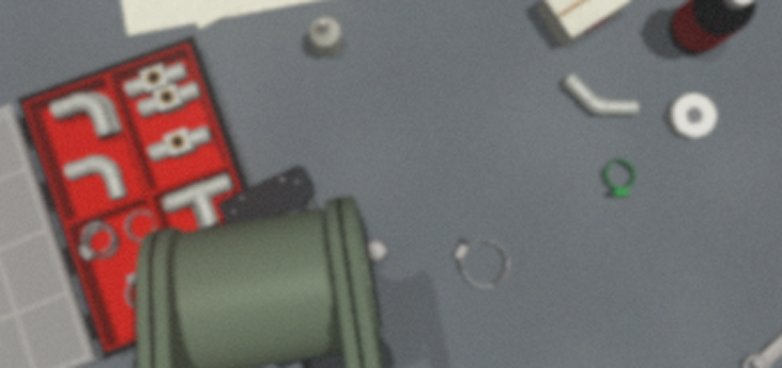

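```bash
python3 -m pendant '[{"delta_pos":[4.5,0,0],"twist":[0,0,0],"grip":47},{"delta_pos":[9,0,0],"twist":[0,0,0],"grip":47},{"delta_pos":[13.5,0,0],"twist":[0,0,0],"grip":47},{"delta_pos":[18,0,0],"twist":[0,0,0],"grip":47},{"delta_pos":[22,0,0],"twist":[0,0,0],"grip":47}]' 20
python3 - <<'E'
from h import *
look('t24','top');look('s24','side')
p=dict(np.load('pics/t24.npz'))['p']
cv2.imwrite('pics/t24c.png',cv2.resize(p[140:290,150:270],None,fx=4,fy=4,interpolation=2)[:,:,::-1])
for n in('w23','w17','t24'):
    f=dict(np.load(f'pics/{n}.npz'));W=cloud(f)
    for b,(x0,x1) in dict(elbow=(-72,6),tee=(-72,8),adapter=(-72,4),clamp=(-72,8)).items():
        R=np.stack([np.cos(np.radians(21.15)),np.sin(np.radians(21.15))]);E=np.array([R,[-R[1],R[0]]])
        q=(W[...,:2]-BINS[b])@E.T;m=(q[...,0]>x0)&(q[...,0]<x1)&(abs(q[...,1])<46)&(W[...,2]<60)
        z=W[...,2][m]-6.5
        if len(z)>200:
            k=z>8 if b!='clamp' else z>6
            print(n,b,len(z),'floor',np.percentile(z,20).round(1),'top',np.percentile(z[k],[50,95,99]).round(1) if k.any() else None,'ctr',np.median(q[m][k],0).round(0))
E
```

```text
time_s: 31.1
ee_pos: [512.6, -110.8, 172.0]
ee_rot: [-90.0, 0.0, -63.6]
force: [0.1, -0.1, 0.1]
gripper_width: 42.9
w23 elbow 2470 floor 0.8 top [20.1 22.9 34.5] ctr [-34. -11.]
w23 tee 5254 floor 0.8 top [20.1 22.5 36.1] ctr [-35.   3.]
w23 adapter 3718 floor 1.0 top [23.4 28.5 29.4] ctr [-33.   3.]
w23 clamp 2384 floor 0.5 top [11.4 13.8 14.5] ctr [-17. -10.]
w17 elbow 8344 floor 0.8 top [20.2 22.5 23.1] ctr [-23.  -3.]
w17 tee 6619 floor 1.2 top [20.2 31.4 39.9] ctr [-33.   5.]
w17 adapter 6192 floor 1.0 top [24.1 28.6 29.2] ctr [-28.   3.]
w17 clamp 9537 floor 0.7 top [25.5 40.5 41.6] ctr [-72.   8.]
t24 elbow 774 floor -2.2 top [17.4 22.  29.7] ctr [-23.  -4.]
t24 tee 933 floor -2.5 top [17.2 24.8 38.7] ctr [-34.   3.]
t24 adapter 775 floor -2.2 top [22.4 28.  37. ] ctr [-29.   1.]
t24 clamp 905 floor -2.7 top [10.9 39.1 39.9] ctr [-16.   2.]
```

View pics/t24c.png

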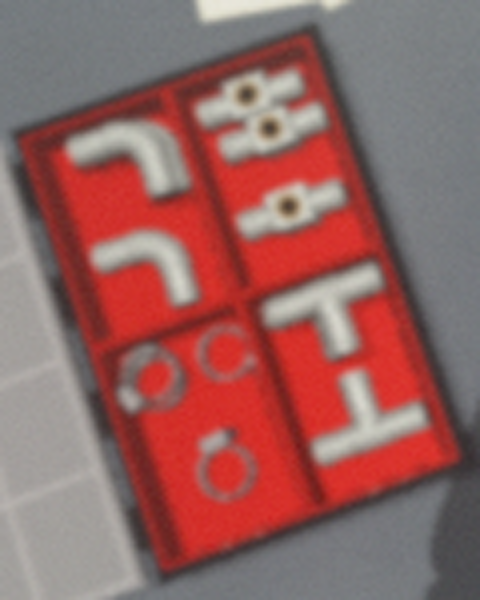

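```bash
python3 - <<'E'
from h import *
a=dict(np.load('pics/top0.npz'))['p'];b=dict(np.load('pics/t23.npz'))['p']
for n,(x0,x1,y0,y1) in dict(bend=(385,428,158,186),large=(338,372,230,258)).items():
    c=[]
    for i in(a,b):
        g=cv2.cvtColor(i,7)[y0:y1,x0:x1].astype(float);m=abs(g-np.median(g))>18;v,u=np.where(m);c.append((u.mean().round(1),v.mean().round(1),m.sum()))
    print(n,c)
from workcell import job
print(job.job_done())
E
```

```text
bend [(np.float64(18.2), np.float64(14.6), np.int64(248)), (np.float64(18.3), np.float64(14.5), np.int64(255))]
large [(np.float64(7.6), np.float64(9.7), np.int64(29)), (np.float64(7.5), np.float64(9.8), np.int64(26))]
the job is handed in; nothing more can be done
None
```

I put the elbow, tee, sensor adapter and small clamp in their own bins, on the free floor beside the stock. I handed the job in after about 31 s on the robot's clock. The hand-in gave no verdict.

**Final placement checks:** In the last pictures all four lie flat and clear of the stock. Height readings above the bin floor were 20–23 mm for the elbow and tee, 23–29 mm for the adapter, and 11–14 mm for the clamp. These fit parts resting on the floor; the few higher readings I put down to wall or stock edges. The 45-degree bend and the large clamp moved less than 0.2 pixel (about 0.5 mm) in the top view.

**What disagreed or failed:**
- **Finger length:** The finger ends turned out to be about 37–41 mm short of the stated tool point, so my first elbow grasp closed on air without touching it. I worked with that offset for every later grasp.
- **Bench contact:** At the clamp grasp the fingertips rested lightly on the bench, at about 6 N.
- **Tee grasp:** I switched from gripping the branch to gripping the run, to keep clear of a small bottle nearby.
- **Camera depth:** The top camera read the bin floor about 2–3 mm low, and the wrist camera about 1 mm high.

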